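# Pack the paint pots into the travel caddy and lock the keeper plate

## Robot

A 6-joint arm with a two-finger parallel gripper is mounted at the origin on the work surface. World frame = base frame: x ahead of the robot, y to its left, z up, the work surface at z = 0. Lengths are in m, angles in rad, forces in N, time in s.
With the tool pointing down it reaches from about 0.25 to 0.8 m from the base axis. Payload 3.9 kg.
Tool frame: the origin (TCP) lies at the very end of the fingers, on their centre line; the grasp point (between the pads) lies r.grip_point_offset behind it (r.grip_point_offset is the distance from the TCP to the grasp point, in m); z points along the fingers, y is the line along which they close (so a half turn about z gives the same grasp; the last joint's range is limited). The gripper opens to 85 mm and grips with 20 to 120 N. Pads are 22 mm wide; open, the fingers measure 114 mm over their backs; the gripper's body (76 mm by 85 mm) begins 54 mm behind the grasp point. The pads swing forward as they close: fully open they stand 13 mm farther back than shut.
Start: joints at [1.318, 0.26, -0.138, 1.173, 0, 1.571], TCP at [0.131, 0.508, 0.196] pointing down, gripper open.
Joint ranges: [-2.78, 2.78], [-0.83, 1.72], [-1.28, 1.37], [-1.9, 2.12], [-1.57, 1.48], [-3.14, 3.14]. Speed limits (rad/s): [2.57, 2.57, 3.14, 3.14, 3.14, 3.14].

## Interface

Orientations are given as a rotation vector (axis times angle).
In Python, from bench import r, viewer gives the robot as it stands. The module is installed in compiled form; this text tells all that it offers.
- The arm moves only by the shell command python3 -m inch 'ROWS' [FORCE]. ROWS is JSON, a list of rows, each a list of 3 entries, a list of its own where there are three numbers: the shift along the tool's x, y, z in m, then the turn, a rotation vector about the tool's x, y, z in degrees, then the opening, from 0 (shut) to 1 (fully open). In form: [[[dx, dy, dz], [rx, ry, rz], jaw], ...]. A call has exactly 5 rows; each row shifts and turns the commanded pose from where the row before left it, along the tool's axes as they then stand; what a row does not reach is not made up. A row lasts 1/12 s, in which the tool goes at most 41.7 mm and 7.16 degrees, less where a joint would pass 70% of its speed; a pose out of reach is approached as far as the arm can. A call with a gripper value outside its range is refused whole. The fingers move at their own pace and stop on an object; FORCE is the grip in N (left out, the last holds). Time passes only in rows, so rows that do not move let the fingers close, or fill a call up. It gives the time, the measured TCP pose, the force, the opening and the grip force at its end, in the units of the state.
- r.get_state(): the state, without advancing time (a new reading comes with each control period).
- viewer.grab_frame(name): name is "scene" or "top" or "wrist"; returns the picture (420x560x3 uint8, red, green, blue); there is no depth.
- viewer.get_calibration(name): a dict with "camera_matrix" (3x3 intrinsics, pixels), "rvec" (rotation vector, rad) and "tvec" (3), from world to camera coordinates, as OpenCV has them. Camera axes: x right, y down, z forward; pixel columns grow to the right and rows downward; lengths in m; the calibration is good to about 2 mm. A picture is of the moment at which its call begins: read the wrist's pose just before it. get_calibration takes no time and is no camera call; for the wrist camera it gives the pose at the moment of the call.
- r.sign_off(): hands the job in; it is judged then, once.
The state is a dict: "t": time; "joint_positions": joint angles; "dq": joint speeds; "tau": joint torques, N m; "position": TCP position; "tool_rot": TCP orientation; "force": force on the tool from outside, world axes, zero at the start; "moment": the same for the moment, N m; "width": opening from 0.0 (shut) to 1.0 (fully open); "grasp_force": force on a finger pad.
Only numpy, scipy, OpenCV 4.12 (cv2) and the standard library are available. Lean on these libraries where they do the work, as an engineer would, in place of code of your own. Each camera call takes 0.05 s, during which the arm holds its last target. There are 200 camera calls.

## Task

Pack all the paint pots on the bench upright into the lane of the wooden caddy, put the wooden end block into the lane behind them, and with the block slide the whole row in under the hood until you feel it come up hard against the hidden buffer; press it home for a moment without forcing it, and leave the block standing snug against the row. Then lock the mouth of the lane with the keeper plate: tilt its oblong eye past the wide head of the stud and level it, so that the plate lies flat across the lane, held under the head. Leave the miniature, the water cup and the green bottle alone.

Things in the scene. Friction and masses are not known exactly. Their poses are not given: they have to be found in the camera images.
- caddy: Plywood pot caddy, fixed. Origin on the bench under the lane, which runs along its y axis: floor 8 mm above the bench, 40 mm wide inside (x -20 to 20), rails 5 mm thick with tops 22 mm above the bench. Open above from y = -210 (the mouth, no end wall) to 70 mm; from 70 to 170 mm a dark hood covers it, 60 mm wide, its top 88 mm above the bench, inside 74 mm high.
- hood_mouth (a point): Centre of the hood's mouth on the lane floor (y = 70 mm in the caddy); axes as the caddy's. A hidden fixed rubber buffer has its face 15 to 55 mm deeper (+y), different each time. A free row slides with under 5 N; at the buffer resistance rises sharply. Home: the block presses on a pot with over 6 N, still, for 0.2 s. Over 40 N would crack a pot.
- stud (a point): Stud beside the lane's mouth, at x = -62, y = -175 mm in the caddy frame. The point is on its axis at the underside of its round brass head, 34 mm above the bench; axes as the caddy's. Head 34 mm across, 4 mm thick (top 38 mm above the bench); neck 7 mm across, from the plywood 8 mm above the bench up to the head.
- keeper: Loose aluminium plate 4 mm thick, 60 mm wide (y -30 to 30), 123 mm long (x -85 to 38). Origin on its underside below the red knob, z up. Knob 18 mm (x) by 24 mm (y), from 4 to 38 mm above the underside. 80 g. Eye: window 30 mm along x (-77 to -47), 44 mm along y, end rim 8 mm. Locked, it lies on the rails (underside 22 mm above the bench), x along the caddy's +x.
- keeper_eye (a point): Centre of the keeper's eye, on the plate's upper face; axes as the keeper's. The eye is 4 mm too short along x to drop over the stud's head. With the knob end raised some 25 degrees the end rim goes down past the head on the stud's -x side, the plate moves along +x so the rim slips under the head close to the neck, then it levels.
- block: End block, loose: pale wood 36 mm (x) by 44 mm (y) by 30 mm tall on a brass sole, with a black grip 20 mm square on top from 30 to 54 mm. Origin at the centre of its underside. 120 g. It fits the lane with its 36 mm side across (its y along the lane), either way round.
- pot_1: Paint pot, blue lid and band, white plastic, cylinder 34 mm in diameter and 60 mm tall. Origin at the centre of its underside, z up. About 35 g. Three to five pots are present; None if absent.
- pot_2: Paint pot, yellow lid and band, white plastic, cylinder 34 mm in diameter and 60 mm tall. Origin at the centre of its underside, z up. About 35 g. Three to five pots are present; None if absent.
- pot_3: Paint pot, green lid and band, white plastic, cylinder 34 mm in diameter and 60 mm tall. Origin at the centre of its underside, z up. About 35 g. Three to five pots are present; None if absent.
- pot_4: Paint pot, purple lid and band, white plastic, cylinder 34 mm in diameter and 60 mm tall. Origin at the centre of its underside, z up. About 35 g. Three to five pots are present; None if absent.
- pot_5: Paint pot, orange lid and band, white plastic, cylinder 34 mm in diameter and 60 mm tall. Origin at the centre of its underside, z up. About 35 g. Three to five pots are present; None if absent.
- mini: Bystander: grey figurine on a black painting handle 36 mm in diameter, 112 mm tall in all. Origin at the centre of its underside. Leave alone.
- cup: Bystander: clear water cup, 72 mm in diameter, 80 mm tall. Origin at the centre of its underside. Leave alone.
- flask: Bystander: green bottle, 60 mm in diameter, 170 mm tall. Origin at the centre of its underside. Leave alone.
Things that resemble listed ones, but are neither listed nor needed, are in the scene too. There is more than one size of the pot_3; the one meant has the size given above. Several things have the shape of the pot_5; the one meant has the colours described above.

How it is judged:
On the way, in this order (a step that is already met when the one before it is completed fails the run):
1. every pot stands upright in the lane (x of pot_1 in the frame of caddy between -0.012 and 0.012 m and y of each of pot_1, pot_2, pot_3, pot_4, pot_5 in the frame of caddy above -0.18 m and z of pot_1 in the frame of caddy between 0.004 and 0.013 m and angle between each of pot_1, pot_2, pot_3, pot_4, pot_5's own z axis and vertical below 0.12 rad and x of pot_2 in the frame of caddy between -0.012 and 0.012 m and z of pot_2 in the frame of caddy between 0.004 and 0.013 m and x of pot_3 in the frame of caddy between -0.012 and 0.012 m and z of pot_3 in the frame of caddy between 0.004 and 0.013 m and x of pot_4 in the frame of caddy between -0.012 and 0.012 m and z of pot_4 in the frame of caddy between 0.004 and 0.013 m and x of pot_5 in the frame of caddy between -0.012 and 0.012 m and z of pot_5 in the frame of caddy between 0.004 and 0.013 m), for 0.2 s.
2. the block, standing in the lane, presses the row of pots home against the buffer (more than 6 N, not moving) (all of step 1 and x of block in the frame of caddy between -0.012 and 0.012 m and z of block in the frame of caddy between 0.004 and 0.014 m and angle between block's own z axis and vertical below 0.12 rad and y of any of pot_1, pot_2, pot_3, pot_4, pot_5 in the frame of hood_mouth above -0.006 m and (contact force between block and pot_1 above 6 N or contact force between block and pot_2 above 6 N or contact force between block and pot_3 above 6 N or contact force between block and pot_4 above 6 N or contact force between block and pot_5 above 6 N) and linear speed of block below 0.006 m/s), for 0.2 s.
3. the keeper's eye is round the stud's neck under its head and the plate lies level across the lane (horizontal distance between keeper_eye and stud below 0.022 m and z of keeper_eye in the frame of stud between -0.014 and -0.003 m and angle between keeper's own z axis and vertical below 0.1 rad and angle between the x axis of keeper and the x axis of caddy, either way round below 0.3 rad), for 0.3 s.
At the end, for the whole second after the job is handed in: Pots upright in the lane (12 mm of its middle), each within 42 mm of another, one or more reaching under the hood; block in the lane within 46 mm of a pot (centres); keeper's eye round the stud, 3 to 14 mm under its head, level within 0.1 rad, across within 0.3 rad; all at rest (all of step 1 and all of step 3 and x of block in the frame of caddy between -0.012 and 0.012 m and z of block in the frame of caddy between 0.004 and 0.014 m and angle between block's own z axis and vertical below 0.12 rad and (horizontal distance between block and pot_1 below 0.046 m or horizontal distance between block and pot_2 below 0.046 m or horizontal distance between block and pot_3 below 0.046 m or horizontal distance between block and pot_4 below 0.046 m or horizontal distance between block and pot_5 below 0.046 m) and y of any of pot_1, pot_2, pot_3, pot_4, pot_5 in the frame of hood_mouth above -0.006 m and (horizontal distance between pot_1 and pot_2 below 0.042 m or horizontal distance between pot_1 and pot_3 below 0.042 m or horizontal distance between pot_1 and pot_4 below 0.042 m or horizontal distance between pot_1 and pot_5 below 0.042 m) and (horizontal distance between pot_2 and pot_1 below 0.042 m or horizontal distance between pot_2 and pot_3 below 0.042 m or horizontal distance between pot_2 and pot_4 below 0.042 m or horizontal distance between pot_2 and pot_5 below 0.042 m) and (horizontal distance between pot_3 and pot_1 below 0.042 m or horizontal distance between pot_3 and pot_2 below 0.042 m or horizontal distance between pot_3 and pot_4 below 0.042 m or horizontal distance between pot_3 and pot_5 below 0.042 m) and (horizontal distance between pot_4 and pot_1 below 0.042 m or horizontal distance between pot_4 and pot_2 below 0.042 m or horizontal distance between pot_4 and pot_3 below 0.042 m or horizontal distance between pot_4 and pot_5 below 0.042 m) and (horizontal distance between pot_5 and pot_1 below 0.042 m or horizontal distance between pot_5 and pot_2 below 0.042 m or horizontal distance between pot_5 and pot_3 below 0.042 m or horizontal distance between pot_5 and pot_4 below 0.042 m) and linear speed of each of keeper, block, pot_1, pot_2, pot_3, pot_4, pot_5 below 0.02 m/s); the robot touches nothing.
It fails at once if a bystander is pushed more than 3 cm or tipped (distance of any of mini, cup, flask from where it was at the start of the episode above 0.03 m or angle between any of mini, cup, flask's own z axis and vertical above 0.4 rad).
It fails at once if the block is forced against a pot with more than 40 N (contact force between block and pot_1 above 40 N or contact force between block and pot_2 above 40 N or contact force between block and pot_3 above 40 N or contact force between block and pot_4 above 40 N or contact force between block and pot_5 above 40 N).
Of pot_1, pot_2, pot_3, pot_4, pot_5 only 3 to 5 are there at a start; the rules pass over those that are not, and their reading is None.
At some moment in a run one of block, keeper may be knocked a few centimetres aside while the robot is not near it.
It also fails if it takes over 208 s, if anything falls off the work surface, if the arm or the gripper's body presses on something with over 40 N, if the wrist force passes 120 N, or if a joint passes its speed limit or range.

## Working session

There is one attempt and no reset: what is moved stays moved. The work goes in short steps, Python scripts to look and compute and a shell command to move; the robot and the scene stay as the last step left them, time stands still between calls to the robot, and variables do not carry over. Pictures are saved under pics/ and viewed, at most 14 in all, crops included, and the job is handed in when it is done.

```bash
mkdir -p pics
cat > h.py <<'E'
import numpy as np, cv2, sys
from bench import r, viewer
from scipy.spatial.transform import Rotation as R
def cal(n):
    c=viewer.get_calibration(n); return np.array(c["camera_matrix"],float),R.from_rotvec(np.ravel(c["rvec"])).as_matrix(),np.ravel(c["tvec"])
def ray(n,u,v,z,c=None):
    K,Rm,t=c or cal(n); d=Rm.T@np.linalg.inv(K)@[u,v,1]; o=-Rm.T@t
    return o+d*(z-o[2])/d[2]
def proj(n,p,c=None):
    K,Rm,t=c or cal(n); q=K@(Rm@np.asarray(p)+t); return q[:2]/q[2]
def grab(n,f):
    c=cal(n); im=viewer.grab_frame(n)[:,:,::-1].copy(); cv2.imwrite("pics/"+f,im); return im,c
def tool(p):  # world point -> tool frame
    s=r.get_state(); return R.from_rotvec(s["tool_rot"]).inv().apply(np.asarray(p)-s["position"])
E
python3 - <<'E'
from h import *
np.set_printoptions(precision=4,suppress=True)
for n in("top","scene"): 
    im,c=grab(n,n+"0.png"); print(n,-c[1].T@c[2],c[0][0,0])
s=r.get_state(); print(s, r.grip_point_offset)
print(R.from_rotvec(s["tool_rot"]).as_matrix())
E
```

```text
top [0.418  0.0505 1.3226] 435.03027593910855
scene [0.983  0.7697 0.8554] 499.25721363467136
{'t': 0.1, 'joint_positions': array([ 1.318 ,  0.2606, -0.1392,  1.1727,  0.    ,  1.5708]), 'dq': array([ 0.0006, -0.0009,  0.0025,  0.0004, -0.0028, -0.0001]), 'tau': array([  0.0016, -40.6508,  25.4527,   0.0101,   0.    ,  -0.    ]), 'position': array([0.1311, 0.5077, 0.1949]), 'tool_rot': array([-0.396 , -3.1163,  0.0027]), 'force': array([ 0.3837, -0.9358, -0.1895]), 'moment': array([ 0.0464, -0.0106, -0.028 ]), 'grasp_force': 0.0, 'width': 1.0041258576355365} 0.0187
[[-0.9682  0.2501 -0.0005]
 [ 0.2501  0.9682 -0.0017]
 [ 0.     -0.0017 -1.    ]]
```

View pics/top0.png

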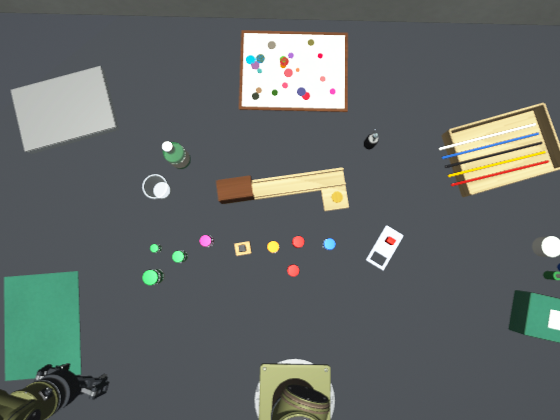

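View pics/scene0.png

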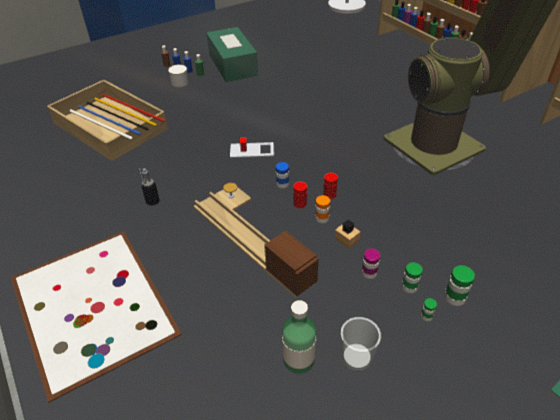

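The top view shows the caddy with its hood at (235,189), mouth (345,180) and stud (337,197). The keeper is at (385,248) and the block at (243,249).

- **pot_5:** the candidates are (273,247) orange-yellow and (298,242) and (293,271) all red.
- **pot_3:** the candidates are three greens, (154,248) small, (178,257) medium and (151,277) large.
- **Others:** blue is at (329,244) and purple at (206,241).

Next I'll measure and enlarge.

Run:
```python
from h import *
np.set_printoptions(precision=4,suppress=True)
t=cv2.imread("pics/top0.png"); s=cv2.imread("pics/scene0.png")
a=cv2.resize(t[225:295,135:345],None,fx=3.8,fy=3.8,interpolation=cv2.INTER_CUBIC)
b=cv2.resize(s[150:315,260:490],None,fx=2,fy=2,interpolation=cv2.INTER_CUBIC)
W=np.zeros((a.shape[0]+b.shape[0],798,3),np.uint8); W[:a.shape[0],:a.shape[1]]=a; W[a.shape[0]:,:b.shape[1]]=b
cv2.imwrite("pics/crop1.png",W); print(W.shape)
c=cal("top")
hsv=cv2.cvtColor(t,cv2.COLOR_BGR2HSV)
m=((hsv[:,:,1]>110)&(hsv[:,:,2]>90)).astype(np.uint8)
n,l,st,ce=cv2.connectedComponentsWithStats(m)
for i in range(1,n):
    x,y,w,h,A=st[i]
    if A>15 and 220<y<300 and x>130 and x<420: print((x,y,w,h,A),hsv[l==i].mean(0).astype(int),"z.06",ray("top",*ce[i],.06,c)[:2])
# caddy: wood mask
m=((hsv[:,:,0]>8)&(hsv[:,:,0]<30)&(hsv[:,:,1]>50)&(hsv[:,:,2]>110)).astype(np.uint8)
m[:,:200]=0;m[:,360:]=0;m[:150]=0;m[225:]=0
print("lane",cv2.minAreaRect(np.argwhere(m)[:,::-1].astype(np.float32)))
```

```text
(596, 798, 3)
(np.int32(199), np.int32(235), np.int32(13), np.int32(12), np.int32(93)) [155 125 240] z.06 [0.458  0.2702]
(np.int32(292), np.int32(236), np.int32(13), np.int32(12), np.int32(126)) [ 14 151 238] z.06 [ 0.4602 -0.0001]
(np.int32(385), np.int32(237), np.int32(11), np.int32(8), np.int32(55)) [  8 186 228] z.06 [ 0.4688 -0.2679]
(np.int32(323), np.int32(238), np.int32(13), np.int32(12), np.int32(121)) [101 139 241] z.06 [ 0.4555 -0.0912]
(np.int32(267), np.int32(241), np.int32(12), np.int32(12), np.int32(119)) [ 26 157 246] z.06 [0.4448 0.0727]
(np.int32(150), np.int32(244), np.int32(9), np.int32(9), np.int32(61)) [ 69 131 230] z.06 [0.4338 0.415 ]
(np.int32(172), np.int32(251), np.int32(12), np.int32(12), np.int32(102)) [ 69 126 236] z.06 [0.4103 0.3466]
(np.int32(287), np.int32(264), np.int32(13), np.int32(13), np.int32(129)) [ 18 149 237] z.06 [0.3779 0.0131]
(np.int32(142), np.int32(270), np.int32(16), np.int32(15), np.int32(194)) [ 69 137 238] z.06 [0.3503 0.4226]
lane ((281.9879150390625, 193.36846923828125), (41.90528869628906, 129.8921661376953), 84.75286102294922)
```

View pics/crop1.png

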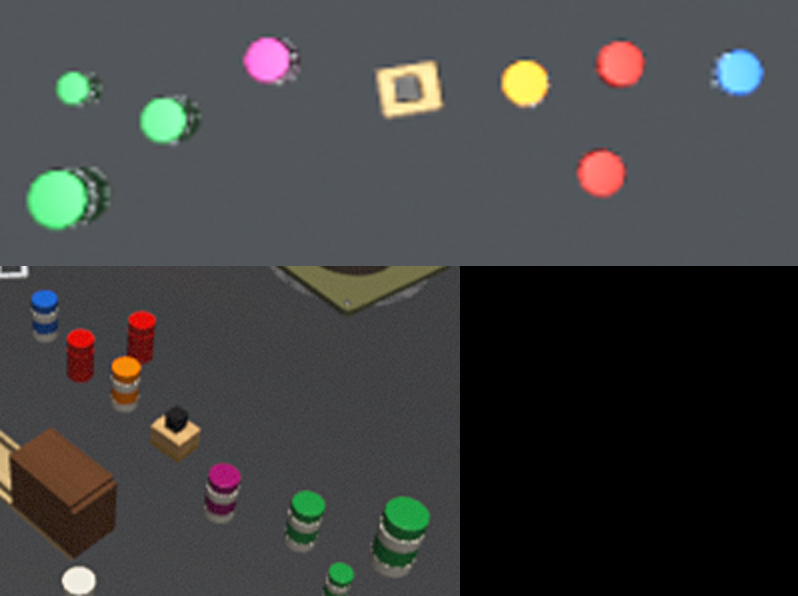

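Run:
```python
from h import *
t=cv2.imread("pics/top0.png")
a=cv2.resize(t[160:220,205:355],None,fx=5.2,fy=5.2,interpolation=cv2.INTER_CUBIC)
b=cv2.resize(t[220:275,360:410],None,fx=5.2,fy=5.2,interpolation=cv2.INTER_CUBIC)
c=cv2.resize(t[235:265,225:260],None,fx=5.2,fy=5.2,interpolation=cv2.INTER_CUBIC)
W=np.zeros((600,780,3),np.uint8);W[:a.shape[0],:a.shape[1]]=a;y=a.shape[0]+2;W[y:y+b.shape[0],:b.shape[1]]=b;W[y:y+c.shape[0],300:300+c.shape[1]]=c
print(y,W.shape);cv2.imwrite("pics/crop2.png",W)
```

```text
314 (600, 780, 3)
```

View pics/crop2.png

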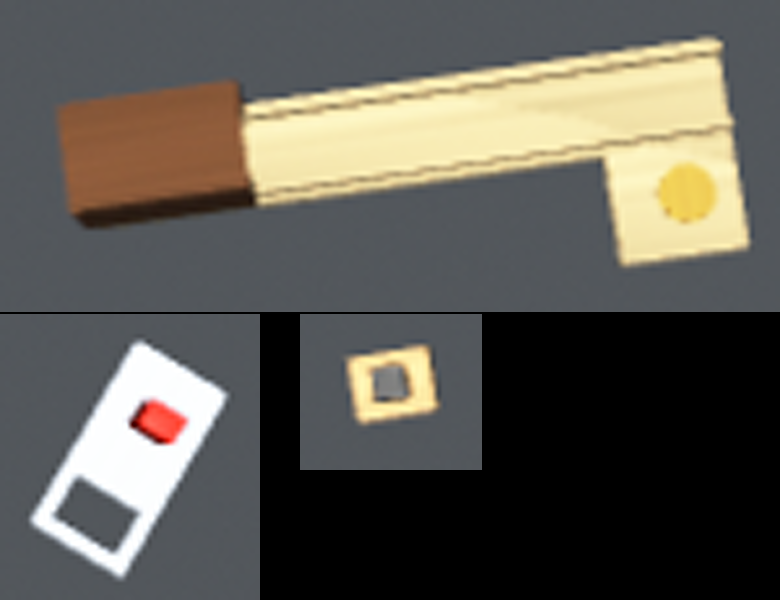

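The crop settles the candidates. (273,247) is the orange pot, with a white body and orange band, while the all-red cylinders are decoys. Green (178,257) has the same 12 px lid as the others, so it is pot_3. I'm packing four pots: blue, orange, purple and the medium green.

Run:
```python
from h import *
np.set_printoptions(precision=4,suppress=True)
c=cal("top")
def fit(loc,W):
    a=np.array(loc,float)[:,:2];b=np.array(W)[:,:2];ac=a-a.mean(0);bc=b-b.mean(0)
    th=np.arctan2((ac[:,0]*bc[:,1]-ac[:,1]*bc[:,0]).sum(),(ac*bc).sum());M=R.from_euler('z',th).as_matrix()[:2,:2]
    o=b.mean(0)-M@a.mean(0);print("origin",o,"yaw deg",np.degrees(th),"res mm",1e3*np.linalg.norm(a@M.T+o-b,axis=1));return o,M
def pts(L,ox,oy,zs): return [ray("top",ox+u/5.2,oy+v/5.2,z,c) for (u,v),z in zip(L,zs)]
W=pts([(722,40),(240,80),(57,105),(686,192)],205,160,[.022,.088,.088,.038])
o,M=fit([(.025,-.21),(.03,.07),(.03,.17),(-.062,-.175)],W)
for y in(.02,-.02,-.06,-.1,-.15,-.175):print(y,o+M@[0,y])
print("stud",o+M@[-.062,-.175])
W=pts([(138,26),(228,82),(122,264),(30,206)],360,220,[.004]*4)
fit([(.038,.03),(.038,-.03),(-.085,-.03),(-.085,.03)],W)
W=pts([(47,43),(127,32),(138,94),(60,110)],225,235,[.03]*4)
fit([(.018,.022),(.018,-.022),(-.018,-.022),(-.018,.022)],W)
print("tool x dir angle",np.degrees(np.arctan2(.2501,-.9682)))
```

```text
origin [0.6284 0.0658] yaw deg 9.43354696148357 res mm [0.9656 1.4242 0.591  1.5718]
0.02 [0.6251 0.0855]
-0.02 [0.6317 0.0461]
-0.06 [0.6382 0.0066]
-0.1 [ 0.6448 -0.0329]
-0.15 [ 0.653  -0.0822]
-0.175 [ 0.6571 -0.1069]
stud [ 0.5959 -0.117 ]
origin [ 0.4687 -0.2781] yaw deg -30.77579252675001 res mm [0.8117 0.497  1.2917 1.0049]
origin [0.4374 0.1608] yaw deg 11.402181791445692 res mm [1.9935 0.7391 0.8276 1.1457]
tool x dir angle 165.51628349360936
```

```bash
cat >> h.py <<'E'
th=np.radians(9.43); CO=np.array([.6284,.0658,0]); CR=R.from_euler('z',th)
def cad(p): return CR.inv().apply(np.asarray(p)-CO)*1e3
def where():
    s=r.get_state(); m=R.from_rotvec(s["tool_rot"])
    print("t",round(s["t"],2),"caddy mm",cad(s["position"]).round(1),"rot vs caddy",(CR*R.from_euler('x',180,degrees=True)*R.from_euler('z',-90,degrees=True)).inv().__mul__(m).as_rotvec(degrees=True).round(2) if 0 else (CR.inv()*m).as_matrix().round(3).tolist(),"F",s["force"].round(1),"w",round(s["width"],3),"g",round(s["grasp_force"],1))
E
python3 -m inch '[[[0,0,0],[0,0,6.61],1],[[0,0,0],[0,0,6.61],1],[[0,0,0],[0,0,6.61],1],[[0,0,0],[0,0,6.61],1],[[0,0,0],[0,0,6.61],1]]' 40
python3 -m inch '[[[0,0,0],[0,0,6.61],1],[[0,0,0],[0,0,6.61],1],[[0,0,0],[0,0,6.61],1],[[0,0,0],[0,0,6.61],1],[[0,0,0],[0,0,6.61],1]]' 40
python3 - <<'E'
from h import *
where()
for n,p in dict(green=(.4103,.3466,0),purple=(.458,.2702,0),orange=(.4448,.0727,0),blue=(.4555,-.0912,0),block=(.4374,.1608,0),keeper=(.4687,-.2781,0),base=(0,0,0)).items(): print(n,cad(p).round(1))
E
```

```text
t: 0.52
position: [0.1312, 0.5079, 0.1951]
tool_rot: [1.274, 2.871, -0.002]
force: [0.5, -0.4, -0.1]
width: 0.996
grasp_force: 0.0
t: 0.93
position: [0.1312, 0.5078, 0.1951]
tool_rot: [2.038, 2.39, -0.002]
force: [-0.8, 0.9, 0.0]
width: 1.001
grasp_force: 0.0
t 0.93 caddy mm [-418.1  517.5  195.1] rot vs caddy [[0.006, 1.0, -0.001], [1.0, -0.006, -0.001], [-0.001, -0.001, -1.0]] F [-0.8  0.9  0. ] w 1.001 g 0.0
green [-169.1  312.7    0. ]
purple [-134.6  229.6    0. ]
orange [-180.    36.9    0. ]
blue [-196.3 -126.6    0. ]
block [-172.9  125.     0. ]
keeper [-213.9 -313.1    0. ]
base [-630.7   38.     0. ]
```

```bash
python3 -m inch '[[[-0.0205,0.0249,0],[0,0,0.06],1],[[-0.0205,0.0249,0],[0,0,0],1],[[-0.0205,0.0249,0],[0,0,0],1],[[-0.0205,0.0249,0],[0,0,0],1],[[-0.0205,0.0249,0],[0,0,0],1]]' 40 >/dev/null
python3 -m inch '[[[-0.0205,0.0249,0.012],[0,0,0],1],[[-0.0205,0.0249,0.012],[0,0,0],1],[[-0.0205,0.0249,0.012],[0,0,0],1],[[-0.0205,0.0249,0.012],[0,0,0],1],[[-0.0205,0.0249,0.012],[0,0,0],1]]' 40 >/dev/null
python3 -m inch '[[[0,0,0],[0,0,0],1],[[0,0,0],[0,0,0],1],[[0,0,0],[0,0,0],1],[[0,0,0],[0,0,0],1],[[0,0,0],[0,0,0],1]]' 40 >/dev/null
python3 - <<'E'
from h import *
where(); im,c=grab("wrist","w1.png"); print(-c[1].T@c[2],proj("wrist",(.4103,.3466,.06),c))
hsv=cv2.cvtColor(im,cv2.COLOR_BGR2HSV)
m=((hsv[:,:,1]>110)&(hsv[:,:,2]>60)).astype(np.uint8)
n,l,st,ce=cv2.connectedComponentsWithStats(m)
for i in range(1,n):
    if st[i][4]>150: print(st[i],hsv[l==i].mean(0).astype(int),ce[i],cad(ray("wrist",*ce[i],.06,c)))
E
```

```text
t 2.18 caddy mm [-169.8  313.7  136.1] rot vs caddy [[-0.001, 1.0, 0.0], [1.0, 0.001, 0.001], [0.001, 0.0, -1.0]] F [ 0.9  0.7 -0.1] w 1.001 g 0.0
[0.39832127 0.41577651 0.31420924] [275.51852951 210.71418561]
[ 168   62   69   69 1376] [ 70 129 239] [191.17369186  99.44840116] [-227.27544005  391.99053694   60.        ]
[ 253  187   45   45 1127] [ 69 132 240] [274.40106477 213.40727595] [-169.97972951  310.64280847   60.        ]
[294 268  34  18 225] [162 146  94] [309.16888889 274.04888889] [-142.52239677  260.99366683   60.        ]
[ 296  285   41   43 1396] [158 179 223] [315.54799427 306.5752149 ] [-136.5526241   232.20611568   60.        ]
[254 348  36  20 654] [ 16 122 141] [271.32721713 357.1941896 ] [-172.44648657  183.97814743   60.        ]
[467 405  36  15 365] [ 10 140 176] [483.04383562 413.8       ] [ 16.56013472 124.86709032  60.        ]
```

View pics/w1.png

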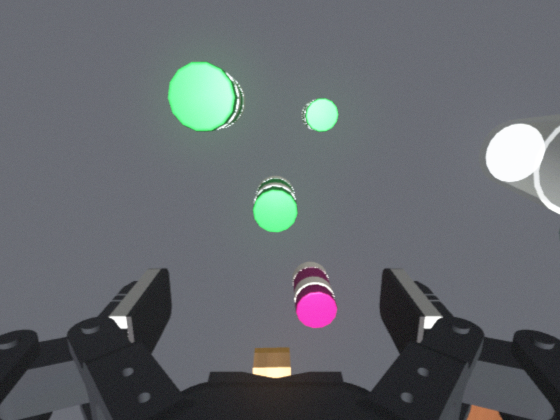

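The wrist view shows the green pot at (275,210), within 2 mm of the prediction. I'll grasp it and carry it to the lane.

```bash
python3 -m inch '[[[-0.001,0,0.021],[0,0,0],1],[[0,0,0.021],[0,0,0],1],[[0,0,0.021],[0,0,0],1],[[0,0,0.021],[0,0,0],1],[[0,0,0.022],[0,0,0],1]]' 30 >/dev/null
python3 -m inch '[[[0,0,0],[0,0,0],0],[[0,0,0],[0,0,0],0],[[0,0,0],[0,0,0],0],[[0,0,0],[0,0,0],0],[[0,0,0],[0,0,0],0]]' 30 
python3 -m inch '[[[0,0,0],[0,0,0],0],[[0,0,0],[0,0,0],0],[[0,0,-0.02],[0,0,0],0],[[0,0,-0.04],[0,0,0],0],[[0,0,-0.04],[0,0,0],0]]' 30 
python3 -m inch '[[[-0.029,0.017,0],[0,0,0],0],[[-0.029,0.017,0],[0,0,0],0],[[-0.029,0.017,0],[0,0,0],0],[[-0.029,0.017,0],[0,0,0],0],[[-0.029,0.017,0],[0,0,0],0]]' 30 >/dev/null
python3 -m inch '[[[-0.029,0.017,0],[0,0,0],0],[[-0.029,0.017,0],[0,0,0],0],[[-0.029,0.017,0],[0,0,0],0],[[-0.029,0.017,0],[0,0,0],0],[[-0.029,0.017,0],[0,0,0],0]]' 30 >/dev/null
python3 -m inch '[[[0,0,0],[0,0,0],0],[[0,0,0],[0,0,0],0],[[0,0,0],[0,0,0],0],[[0,0,0],[0,0,0],0],[[0,0,0],[0,0,0],0]]' 30 >/dev/null
python3 - <<'E'
from h import *
where()
im,c=grab("wrist","w2.png");im2,c2=grab("top","t2.png")
a=cv2.resize(im2[140:240,190:360],(790-380,241)); cv2.imwrite("pics/v2.png",np.hstack([cv2.resize(im,(370,278))[:241],a]))
for x in (20,-20): print([proj("wrist",CO+CR.apply([x/1e3,y/1e3,.022]),c).round(1).tolist() for y in(50,0,-60)])
E
```

```text
t: 3.07
position: [0.4115, 0.3466, 0.0312]
tool_rot: [2.032, 2.395, 0.005]
force: [-0.5, -0.2, 0.3]
width: 0.299
grasp_force: 0.0
t: 3.48
position: [0.409, 0.3443, 0.1295]
tool_rot: [-2.032, -2.395, 0.007]
force: [0.2, 0.9, -0.1]
width: 0.001
grasp_force: 0.0
t 4.73 caddy mm [ -0.2  22.6 129.8] rot vs caddy [[-0.0, 1.0, -0.0], [1.0, 0.0, 0.0], [0.0, -0.0, -1.0]] F [-0.6 -0.2 -0.3] w -0.001 g 0.0
[[299.7, 166.8], [298.5, 225.4], [297.2, 289.1]]
[[250.5, 166.7], [251.6, 225.3], [252.7, 289.0]]
```

View pics/w2.png

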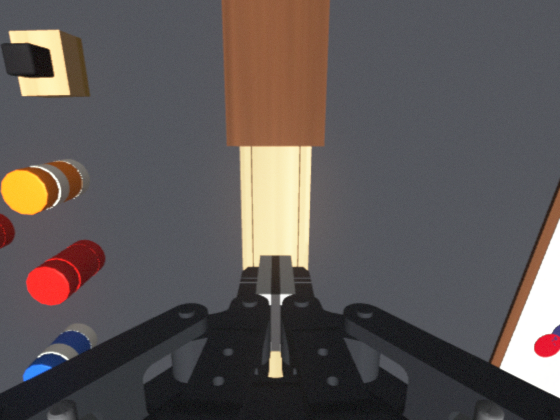

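The gripper closed empty: width was already 0.30 with no grip force. The lane is well aligned, with rails at 252 and 300 px as predicted. Next I'll check the green pot.

Run:
```python
from h import *
t=cv2.imread("pics/top0.png");t2=cv2.imread("pics/t2.png")
im,c=grab("scene","s2.png")
a=cv2.resize(t2[225:295,130:240],None,fx=3.6,fy=3.6,interpolation=cv2.INTER_CUBIC)
b=cv2.resize(im[200:330,330:490],None,fx=2.4,fy=2.4,interpolation=cv2.INTER_CUBIC)
W=np.zeros((max(a.shape[0],b.shape[0]),a.shape[1]+b.shape[1],3),np.uint8);W[:a.shape[0],:a.shape[1]]=a;W[:b.shape[0],a.shape[1]:]=b
cv2.imwrite("pics/v3.png",W);print(W.shape)
```

```text
(312, 780, 3)
```

View pics/v3.png

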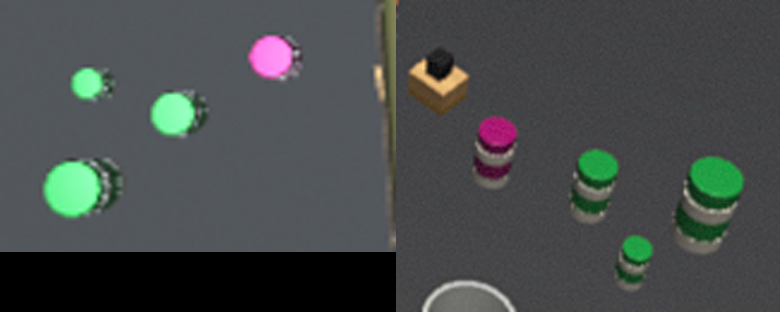

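```bash
python3 -m inch '[[[0.003,-0.036,0],[0,0,0],1],[[0.003,-0.036,0],[0,0,0],1],[[0.003,-0.036,0],[0,0,0],1],[[0.003,-0.036,0],[0,0,0],1],[[0.003,-0.036,0],[0,0,0],1]]' 40 
python3 -m inch '[[[0,0,0.022],[0,0,0],1],[[0,0,0.022],[0,0,0],1],[[0,0,0.022],[0,0,0],1],[[0,0,0.022],[0,0,0],1],[[0,0,0.022],[0,0,0],1]]' 40
python3 - <<'E'
from h import *
where(); im,c=grab("scene","s3.png"); im2,c2=grab("wrist","w3.png")
b=cv2.resize(im[100:300,220:420],(420,420));cv2.imwrite("pics/v4.png",np.hstack([b,cv2.resize(im2,None,fx=.66,fy=1)]))
s=r.get_state();print([proj("wrist",np.array(s["position"])+[0,0,k],c2) for k in(0,.02)])
E
```

```text
t: 5.3
position: [0.4433, 0.0728, 0.1295]
tool_rot: [2.032, 2.396, 0.0]
force: [0.2, 0.6, 0.6]
width: 0.703
grasp_force: 0.0
t: 5.72
position: [0.4454, 0.073, 0.0193]
tool_rot: [2.031, 2.395, 0.002]
force: [0.5, -0.7, 0.6]
width: 0.996
grasp_force: 0.0
t 5.72 caddy mm [-179.4   37.1   19.3] rot vs caddy [[0.0, 1.0, 0.002], [1.0, -0.0, -0.0], [-0.0, 0.002, -1.0]] F [ 0.5 -0.7  0.6] w 0.996 g 0.0
[array([274.06256425, 247.75244772]), array([273.71962546, 263.05639185])]
```

View pics/v4.png

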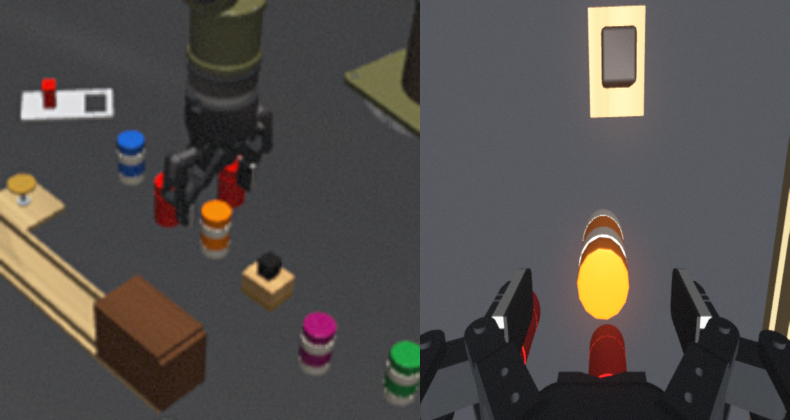

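Run:
```python
from h import *
s=r.get_state(); c=cal("scene"); p=np.array(s["position"]); 
im=cv2.imread("pics/s3.png")
big=cv2.resize(im[120:260,240:400],None,fx=4,fy=4,interpolation=cv2.INTER_CUBIC)
yv=CR.apply([1,0,0])
for q,col in((p,(255,255,0)),(p+[0,0,.02],(0,255,0)),(p+[0,0,.04],(255,0,255)),(p+yv*.0425+[0,0,.013],(255,255,255)),(p-yv*.0425+[0,0,.013],(255,255,255))):
    u=(proj("scene",q,c)-[240,120])*4; cv2.drawMarker(big,tuple(int(x) for x in u),col,cv2.MARKER_CROSS,14,2)
cv2.imwrite("pics/v5.png",big)
K=cal("wrist")[0];print(K[0,0],K[1,1],K[0,2],K[1,2],"expect lid px",K[0,0]*34/(314.2-60))
```

```text
352.39583368241307 352.39583368241307 275.1253382054012 212.3773725940286 expect lid px 47.133982475224414
```

View pics/v5.png

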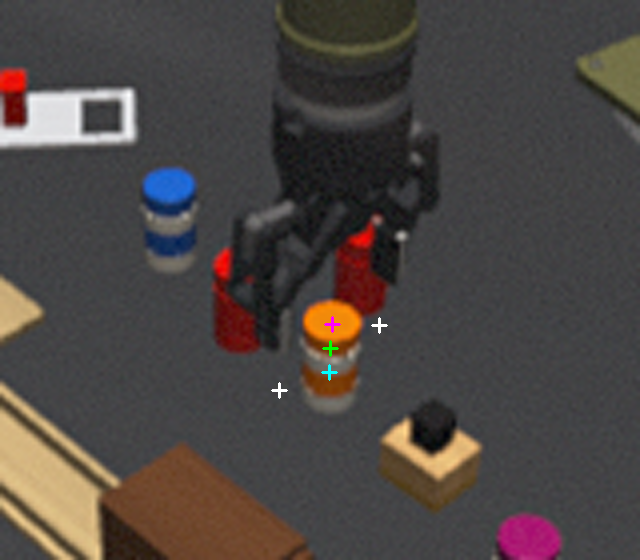

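Run:
```python
from h import *
def tri(u1,u2):
    A=[]
    for n,u in(("scene",u1),("wrist",u2)):
        K,Rm,t=cal(n);P=K@np.c_[Rm,t]; A.append(P)
    X=cv2.triangulatePoints(A[0],A[1],np.array(u1,float),np.array(u2,float)).ravel();X=X[:3]/X[3]
    print("tip in tool mm",(tool(X)*1e3).round(1),"reproj",proj("scene",X).round(1),proj("wrist",X).round(1))
tri((308,206.5),(396,270)); tri((337,190),(164,270))
K,Rm,t=cal("wrist"); print("cam in tool",(tool(-Rm.T@t)*1e3).round(1))
import json; s=r.get_state(); print(s["joint_positions"].round(3))
for n in("wrist",):
    im=cv2.imread("pics/w3.png"); hsv=cv2.cvtColor(im,cv2.COLOR_BGR2HSV); m=((hsv[:,:,0]<30)&(hsv[:,:,1]>110)&(hsv[:,:,2]>215)).astype(np.uint8)
    k,l,st,ce=cv2.connectedComponentsWithStats(m)
    for i in range(1,k):
        if st[i][4]>300: print(st[i],ce[i],cad(ray("wrist",*ce[i],.06)).round(1))
```

```text
tip in tool mm [  3.7  49.3 -53. ] reproj [309.1 207.5] [400.1 287.3]
tip in tool mm [  8.3 -40.5 -55.1] reproj [337.7 190.3] [168.5 278.6]
cam in tool [  69.4    0.3 -178. ]
[ 0.162  0.296 -0.611  0.67   0.     1.569]
[ 238  248   79   72 4398] [277.11573442 283.34060937] [-181.5   37.1   60. ]
```

Run:
```python
from h import *
s=r.get_state();M=R.from_rotvec(s["tool_rot"])
for z in(0,-.02,-.03,-.04,-.05): print(z,[proj("wrist",M.apply([x,0,z])+s["position"]).round(1).tolist() for x in(.011,0)])
w=cv2.imread("pics/w2.png")[230:400,200:350];cv2.imwrite("pics/v6.png",cv2.resize(w,None,fx=3.5,fy=3.5,interpolation=cv2.INTER_CUBIC))
```

```text
0 [[274.6, 227.2], [274.6, 246.6]]
-0.02 [[274.5, 240.3], [274.5, 261.7]]
-0.03 [[274.5, 248.1], [274.5, 270.5]]
-0.04 [[274.4, 256.8], [274.4, 280.5]]
-0.05 [[274.4, 266.8], [274.4, 291.9]]
```

View pics/v6.png

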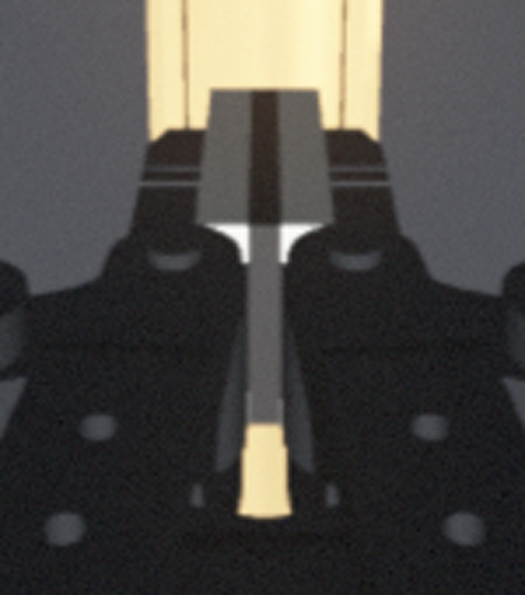

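Both views agree that the real fingertips sit about 38 mm behind the reported TCP. That is why the first grasp closed above the pot. I'll descend further, gently, and grasp.

```bash
python3 -m inch '[[[0,0,0.006],[0,0,0],1],[[0,0,0.006],[0,0,0],1],[[0,0,0.006],[0,0,0],1],[[0,0,0.006],[0,0,0],1],[[0,0,0.006],[0,0,0],1]]' 30
python3 -m inch '[[[0,0,0],[0,0,0],0],[[0,0,0],[0,0,0],0],[[0,0,0],[0,0,0],0],[[0,0,0],[0,0,0],0],[[0,0,0],[0,0,0],0]]' 30 
python3 -m inch '[[[0,0,0],[0,0,0],0],[[0,0,0],[0,0,0],0],[[0,0,0],[0,0,0],0],[[0,0,0],[0,0,0],0],[[0,0,0],[0,0,0],0]]' 30
python3 - <<'E'
from h import *
where(); im,c=grab("scene","s4.png"); cv2.imwrite("pics/v7.png",cv2.resize(im[120:260,240:400],None,fx=4,fy=4,interpolation=cv2.INTER_CUBIC))
E
```

```text
t: 6.23
position: [0.446, 0.0727, -0.0104]
tool_rot: [2.032, 2.395, 0.002]
force: [0.2, 0.3, -0.3]
width: 0.997
grasp_force: 0.0
t: 6.65
position: [0.4458, 0.0726, -0.01]
tool_rot: [2.033, 2.395, 0.001]
force: [0.2, 0.2, 0.2]
width: 0.39
grasp_force: 29.8
t: 7.07
position: [0.4458, 0.0727, -0.01]
tool_rot: [2.032, 2.395, 0.001]
force: [-1.0, 0.3, 5.2]
width: 0.389
grasp_force: 30.0
t 7.07 caddy mm [-179.    36.7  -10. ] rot vs caddy [[0.001, 1.0, 0.001], [1.0, -0.001, -0.0], [-0.0, 0.001, -1.0]] F [-1.   0.3  5.2] w 0.389 g 30.0
```

View pics/v7.png

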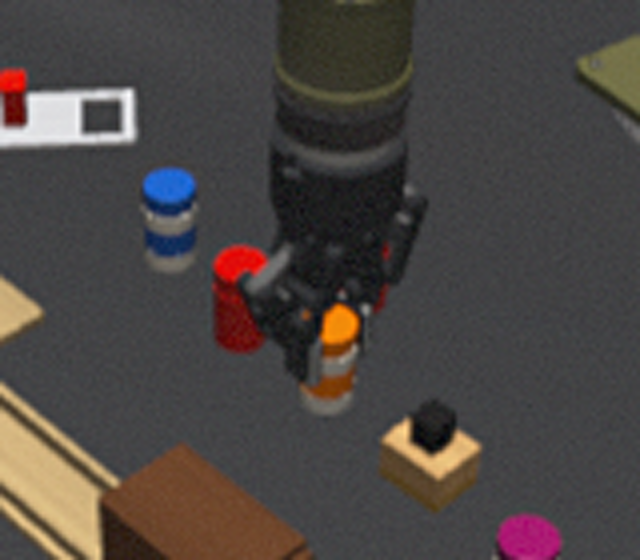

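The image shows the fingers gripping the orange pot at (325,350): width 0.39, 30 N. I'll carry it to the lane at y=+20.

```bash
python3 -m inch '[[[0,0,-0.02],[0,0,0],0],[[0,0,-0.02],[0,0,0],0],[[0,0,-0.02],[0,0,0],0],[[0,0,-0.02],[0,0,0],0],[[0,0,-0.02],[0,0,0],0]]' 30  >/dev/null
python3 -m inch '[[[-0.0034,0.0358,0],[0,0,0],0],[[-0.0034,0.0358,0],[0,0,0],0],[[-0.0034,0.0358,0],[0,0,0],0],[[-0.0034,0.0358,0],[0,0,0],0],[[-0.0034,0.0358,0],[0,0,0],0]]' 30  >/dev/null
python3 -m inch '[[[0,0,0],[0,0,0],0],[[0,0,0],[0,0,0],0],[[0,0,0.02],[0,0,0],0],[[0,0,0.02],[0,0,0],0],[[0,0,0.02],[0,0,0],0]]' 30
python3 - <<'E'
from h import *
where(); c=cal("wrist");im,c=grab("wrist","w4.png")
# rails check: columns profile at row of y=50..60
hsv=cv2.cvtColor(im,cv2.COLOR_BGR2HSV)
for y in(45,60):
    u=proj("wrist",CO+CR.apply([0,y/1e3,.022]),c); row=int(u[1]); g=im[row,200:350].mean(1).astype(int); d=np.diff(g)
    print(row,u[0],[(i+200,int(d[i])) for i in range(len(d)) if abs(d[i])>25],[proj("wrist",CO+CR.apply([x/1e3,y/1e3,.022]),c)[0].round(1) for x in(-25,-20,20,25)])
E
```

```text
t: 8.37
position: [0.623, 0.0848, 0.0289]
tool_rot: [-2.032, -2.395, 0.001]
force: [-0.4, -0.3, 1.0]
width: 0.391
grasp_force: 30.2
t 8.37 caddy mm [-2.2 19.6 28.9] rot vs caddy [[0.001, 1.0, -0.001], [1.0, -0.001, 0.0], [0.0, -0.001, -1.0]] F [-0.4 -0.3  1. ] w 0.391 g 30.2
197 278.77709157796835 [(226, 54), (227, 38), (241, -63), (242, -37), (243, 59), (244, 52), (312, -44), (313, -79), (315, 69), (316, 42), (330, -91)] [np.float64(232.4), np.float64(241.7), np.float64(315.9), np.float64(325.2)]
170 278.85501758574776 [(224, 29), (225, 52), (226, 31), (240, -45), (241, -64), (242, 35), (243, 59), (313, -49), (314, -75), (315, 27), (316, 69), (317, 30), (331, -80), (332, -35)] [np.float64(231.5), np.float64(240.9), np.float64(316.8), np.float64(326.3)]
```

```bash
python3 -m inch '[[[0,0.002,0],[0,0,0],0],[[0,0,0.01],[0,0,0],0],[[0,0,0.01],[0,0,0],0],[[0,0,0.007],[0,0,0],0],[[0,0,0.002],[0,0,0],0]]' 30 
python3 -m inch '[[[0,0,0.0005],[0,0,0],0],[[0,0,0],[0,0,0],0],[[0,0,0],[0,0,0],0],[[0,0,0],[0,0,0],0.6],[[0,0,0],[0,0,0],0.6]]' 30 
python3 -c "from h import *; where()"
python3 -m inch '[[[0,0,0],[0,0,0],1],[[0,0,0],[0,0,0],1],[[0,0,0],[0,0,0],1],[[0,0,-0.02],[0,0,0],1],[[0,0,-0.04],[0,0,0],1]]' 30 
python3 -m inch '[[[0,0,-0.04],[0,0,0],1],[[0.012,-0.02,0],[0,0,0],1],[[0.04,-0.02,0],[0,0,0],1],[[0.04,-0.02,0],[0,0,0],1],[[0.04,-0.02,0],[0,0,0],1]]' 30 
python3 -c "
from h import *; where()
im,c=grab('wrist','w5.png');im,c=grab('top','t5.png')
hsv=cv2.cvtColor(im,cv2.COLOR_BGR2HSV);m=((hsv[:,:,1]>110)&(hsv[:,:,2]>90)).astype(np.uint8)
n,l,st,ce=cv2.connectedComponentsWithStats(m)
for i in range(1,n):
    if st[i][4]>40 and 140<ce[i][1]<290 and 130<ce[i][0]<400: print(st[i],hsv[l==i].mean(0).astype(int),cad(ray('top',*ce[i],.06,c))[:2].round(1))
"
```

```text
t: 8.83
position: [0.6258, 0.0851, -0.0004]
tool_rot: [-2.032, -2.394, 0.002]
force: [-0.2, -0.3, -0.9]
width: 0.387
grasp_force: 30.0
t: 9.25
position: [0.6272, 0.0853, 0.0006]
tool_rot: [2.032, 2.395, 0.001]
force: [-0.2, 0.0, -0.1]
width: 0.597
grasp_force: 0.0
t 9.25 caddy mm [ 2.  19.4  0.6] rot vs caddy [[0.001, 1.0, 0.001], [1.0, -0.001, -0.0], [-0.0, 0.001, -1.0]] F [-0.2  0.  -0.1] w 0.597 g 0.0
t: 9.67
position: [0.6218, 0.0846, 0.0555]
tool_rot: [-2.028, -2.389, 0.013]
force: [0.4, -0.1, -0.0]
width: 1.003
grasp_force: 0.0
t: 10.08
position: [0.531, 0.1957, 0.1006]
tool_rot: [2.035, 2.393, 0.002]
force: [-0.0, -0.1, -0.1]
width: 1.002
grasp_force: 0.0
t 10.08 caddy mm [-74.8 144.1 100.6] rot vs caddy [[0.003, 1.0, 0.001], [1.0, -0.003, 0.0], [0.0, 0.001, -1.0]] F [-0.  -0.1 -0.1] w 1.002 g 0.0
[223 176  30  23 550] [ 11 147 139] [  6.9 112.2]
[264 177  12  14 125] [ 25 160 238] [ 2.8 19.2]
[331 191  12  12 102] [ 23 153 241] [ -64.  -169.4]
[292 236  13  12 126] [ 14 151 238] [-176.8  -37.4]
[386 237  10   8  55] [  8 186 228] [-212.3 -303.1]
[323 238  13  12 121] [101 139 241] [-196.3 -126.6]
[150 244   9   9  61] [ 69 131 231] [-134.8  376.4]
[172 251   5  11  44] [ 68 130 231] [-167.6  320.7]
[287 264  13  13 129] [ 15 149 237] [-255.7  -10.9]
[142 270  16  15 195] [ 69 137 238] [-215.9  397.6]
```

Orange stands in the lane. Purple is next, at (206,241) px.

```bash
python3 -m inch '[[[0.0287,-0.02,0],[0,0,0],1],[[0.0287,-0.02,0],[0,0,0],1],[[0.0286,-0.02,0],[0,0,0],1],[[0,0,0.01],[0,0,0],1],[[0,0,0.02],[0,0,0],1]]' 30 >/dev/null
python3 -m inch '[[[0,0,0.02],[0,0,0],1],[[0,0,0.02],[0,0,0],1],[[0,0,0.02],[0,0,0],1],[[0,0,0.02],[0,0,0],1],[[0,0,0],[0,0,0],1]]' 30
python3 -c "from h import *; where()"
python3 -m inch '[[[0,0,0],[0,0,0],0],[[0,0,0],[0,0,0],0],[[0,0,0],[0,0,0],0],[[0,0,0],[0,0,0],0],[[0,0,0],[0,0,0],0]]' 30 
python3 -m inch '[[[0,0,0],[0,0,0],0],[[0,0,0],[0,0,0],0],[[0,0,-0.02],[0,0,0],0],[[0,0,-0.04],[0,0,0],0],[[0,0,-0.04],[0,0,0],0]]' 30 
python3 -m inch '[[[-0.025,0.0135,-0.01],[0,0,0],0],[[-0.025,0.0135,0],[0,0,0],0],[[-0.025,0.0135,0],[0,0,0],0],[[-0.025,0.0135,0],[0,0,0],0],[[-0.025,0.0135,0],[0,0,0],0]]' 30  >/dev/null
python3 -m inch '[[[-0.025,0.0135,0],[0,0,0],0],[[-0.025,0.0135,0],[0,0,0],0],[[-0.025,0.0135,0],[0,0,0],0],[[-0.025,0.0135,0],[0,0,0],0],[[-0.025,0.0135,0],[0,0,0],0]]' 30  >/dev/null
python3 -m inch '[[[0,0,0],[0,0,0],0],[[0,0,0],[0,0,0],0],[[0,0,0.02],[0,0,0],0],[[0,0,0.02],[0,0,0],0],[[0,0,0.01],[0,0,0],0]]' 30
python3 -c "from h import *; where()"
```

```text
t: 11.02
position: [0.4561, 0.2679, -0.0134]
tool_rot: [-2.032, -2.393, 0.01]
force: [-1.2, -0.9, 0.7]
width: 0.999
grasp_force: 0.0
t 11.02 caddy mm [-136.8  227.6  -13.4] rot vs caddy [[0.002, 1.0, -0.006], [1.0, -0.002, -0.003], [-0.003, -0.006, -1.0]] F [-1.2 -0.9  0.7] w 0.999 g 0.0
t: 11.43
position: [0.4597, 0.2707, -0.0085]
tool_rot: [2.032, 2.394, 0.004]
force: [0.4, 0.3, 4.0]
width: 0.387
grasp_force: 29.7
t: 11.85
position: [0.4566, 0.2691, 0.09]
tool_rot: [-2.032, -2.394, 0.007]
force: [0.7, 0.9, -0.3]
width: 0.39
grasp_force: 30.0
t: 13.1
position: [0.6299, 0.0463, 0.0481]
tool_rot: [-2.03, -2.394, 0.003]
force: [-1.7, -0.3, -0.7]
width: 0.388
grasp_force: 30.0
t 13.1 caddy mm [ -1.7 -19.4  48.1] rot vs caddy [[0.0, 1.0, -0.004], [1.0, -0.0, 0.001], [0.001, -0.004, -1.0]] F [-1.7 -0.3 -0.7] w 0.388 g 30.0
```

```bash
python3 -m inch '[[[0,0.001,0],[0,0,0],0],[[0,0,0.015],[0,0,0],0],[[0,0,0.015],[0,0,0],0],[[0,0,0.015],[0,0,0],0],[[0,0,0.003],[0,0,0],0]]' 30 
python3 -m inch '[[[0,0,0.002],[0,0,0],0],[[0,0,0],[0,0,0],0],[[0,0,0],[0,0,0],0],[[0,0,0],[0,0,0],0],[[0,0,0],[0,0,0],0]]' 30 
python3 -c "from h import *; where()"
python3 -m inch '[[[0,0,0],[0,0,0],0.6],[[0,0,0],[0,0,0],0.6],[[0,0,0],[0,0,0],1],[[0,0,0],[0,0,0],1],[[0,0,0],[0,0,0],1]]' 30 >/dev/null
python3 -m inch '[[[0,0,-0.02],[0,0,0],1],[[0,0,-0.04],[0,0,0],1],[[0,0,-0.04],[0,0,0],1],[[0,0,-0.0],[0,0,0],1],[[0,0,0],[0,0,0],1]]' 30 >/dev/null
python3 -c "from h import *; where()"
```

```text
t: 13.52
position: [0.6316, 0.0462, 0.0007]
tool_rot: [-2.03, -2.394, 0.003]
force: [-0.3, -0.1, -0.3]
width: 0.385
grasp_force: 30.0
t: 13.93
position: [0.6341, 0.0456, 0.0011]
tool_rot: [2.032, 2.394, 0.002]
force: [-0.7, 0.3, 0.5]
width: 0.389
grasp_force: 30.0
t 13.93 caddy mm [  2.3 -20.8   1.1] rot vs caddy [[0.001, 1.0, 0.002], [1.0, -0.001, -0.0], [-0.0, 0.002, -1.0]] F [-0.7  0.3  0.5] w 0.389 g 30.0
t 14.77 caddy mm [  4.4 -21.  103.5] rot vs caddy [[0.001, 1.0, 0.007], [1.0, -0.001, -0.001], [-0.001, 0.007, -1.0]] F [ 0.1  0.4 -0. ] w 0.997 g 0.0
```

```bash
python3 -m inch '[[[0.0333,-0.0172,0],[0,0,0],1],[[0.0333,-0.0172,0],[0,0,0],1],[[0.0333,-0.0172,0],[0,0,0],1],[[0.0333,-0.0172,0],[0,0,0],1],[[0.0333,-0.0172,0],[0,0,0],1]]' 30 >/dev/null
python3 -m inch '[[[0.0333,-0.0172,0],[0,0,0],1],[[0.0333,-0.0172,0],[0,0,0],1],[[0.0333,-0.0172,0],[0,0,0],1],[[0.0333,-0.0172,0],[0,0,0],1],[[0.0333,-0.0172,0],[0,0,0],1]]' 30 >/dev/null
python3 -m inch '[[[0,0,0],[0,0,0],1],[[0,0,0],[0,0,0],1],[[0,0,0.01],[0,0,0],1],[[0,0,0.01],[0,0,0],1],[[0,0,0],[0,0,0],1]]' 30 >/dev/null
python3 -c "from h import *; where()"
```

```text
t 16.02 caddy mm [-171.4  310.1   77.1] rot vs caddy [[0.003, 1.0, -0.004], [1.0, -0.003, -0.003], [-0.003, -0.004, -1.0]] F [ 0.1 -0.5 -0.6] w 1.001 g 0.0
```

```bash
python3 -m inch '[[[0.001,0.001,0.03],[0,0,0],1],[[0,0,0.02],[0,0,0],1],[[0,0,0.02],[0,0,0],1],[[0,0,0.018],[0,0,0],1],[[0,0,0],[0,0,0],1]]' 30 >/dev/null
python3 -m inch '[[[0,0,0],[0,0,0],0],[[0,0,0],[0,0,0],0],[[0,0,0],[0,0,0],0],[[0,0,0],[0,0,0],0],[[0,0,0],[0,0,0],0]]' 30 
python3 -m inch '[[[0,0,0],[0,0,0],0],[[0,0,0],[0,0,0],0],[[0,0,-0.03],[0,0,0],0],[[0,0,-0.04],[0,0,0],0],[[0,0,-0.04],[0,0,0],0]]' 30 
python3 -m inch '[[[-0.0372,0.017,0],[0,0,0],0],[[-0.0372,0.017,0],[0,0,0],0],[[-0.0372,0.017,0],[0,0,0],0],[[-0.0372,0.017,0],[0,0,0],0],[[-0.0372,0.017,0],[0,0,0],0]]' 30  >/dev/null
python3 -m inch '[[[-0.0372,0.017,0],[0,0,0],0],[[-0.0372,0.017,0],[0,0,0],0],[[-0.0372,0.017,0],[0,0,0],0],[[-0.0372,0.017,0],[0,0,0],0],[[-0.0372,0.017,0],[0,0,0],0]]' 30  >/dev/null
python3 -m inch '[[[0,0,0],[0,0,0],0],[[0,0,0],[0,0,0],0],[[0,0,0.02],[0,0,0],0],[[0,0,0.02],[0,0,0],0],[[0,0,0.01],[0,0,0],0]]' 30 >/dev/null
python3 -m inch '[[[0,0,0],[0,0,0],0],[[0,0,0],[0,0,0],0],[[0,0,0],[0,0,0],0],[[0,0,0],[0,0,0],0],[[0,0,0],[0,0,0],0]]' 30 
python3 -c "from h import *; where()"
```

```text
t: 16.85
position: [0.4114, 0.3481, -0.0065]
tool_rot: [2.033, 2.395, 0.004]
force: [-0.2, -1.0, 3.7]
width: 0.385
grasp_force: 29.7
t: 17.27
position: [0.4089, 0.3463, 0.1025]
tool_rot: [-2.032, -2.395, 0.005]
force: [1.7, 1.4, 0.1]
width: 0.393
grasp_force: 30.1
t: 18.93
position: [0.6395, 0.0082, 0.0534]
tool_rot: [2.031, 2.394, 0.002]
force: [0.6, 0.8, 0.3]
width: 0.387
grasp_force: 30.1
t 18.93 caddy mm [  1.5 -58.6  53.4] rot vs caddy [[0.001, 1.0, 0.002], [1.0, -0.001, -0.0], [-0.0, 0.002, -1.0]] F [0.6 0.8 0.3] w 0.387 g 30.1
```

```bash
python3 -m inch '[[[-0.001,-0.001,0],[0,0,0],0],[[0,0,0.015],[0,0,0],0],[[0,0,0.015],[0,0,0],0],[[0,0,0.015],[0,0,0],0],[[0,0,0.004],[0,0,0],0]]' 30 
python3 -m inch '[[[0,0,0.002],[0,0,0],0],[[0,0,0],[0,0,0],0],[[0,0,0],[0,0,0],0],[[0,0,0],[0,0,0],0],[[0,0,0],[0,0,0],0]]' 30 
python3 -c "from h import *; where()"
python3 -m inch '[[[0,0,0],[0,0,0],0.6],[[0,0,0],[0,0,0],0.6],[[0,0,0],[0,0,0],1],[[0,0,0],[0,0,0],1],[[0,0,0],[0,0,0],1]]' 30 >/dev/null
python3 -m inch '[[[0,0,-0.02],[0,0,0],1],[[0,0,-0.03],[0,0,0],1],[[0,0,-0.03],[0,0,0],1],[[-0.0133,-0.0394,0],[0,0,0],1],[[-0.0133,-0.0394,0],[0,0,0],1]]' 30 >/dev/null
python3 -m inch '[[[-0.0133,-0.0394,0],[0,0,0],1],[[-0.0133,-0.0394,0],[0,0,0],1],[[-0.0133,-0.0394,0],[0,0,0],1],[[0,0,0],[0,0,0],1],[[0,0,0],[0,0,0],1]]' 30 >/dev/null
python3 -c "from h import *; where()
im,c=grab('wrist','w6.png')
hsv=cv2.cvtColor(im,cv2.COLOR_BGR2HSV);m=((abs(hsv[:,:,0].astype(int)-104)<12)&(hsv[:,:,1]>120)&(hsv[:,:,2]>215)).astype(np.uint8)
n,l,st,ce=cv2.connectedComponentsWithStats(m)
for i in range(1,n):
    if st[i][4]>100: print(st[i],cad(ray('wrist',*ce[i],.06,c)).round(1))"
```

```text
t: 19.35
position: [0.636, 0.0066, 0.0013]
tool_rot: [-2.032, -2.393, 0.003]
force: [-5.4, -0.2, 29.9]
width: 0.383
grasp_force: 33.5
t: 19.77
position: [0.6382, 0.0067, 0.0016]
tool_rot: [2.033, 2.395, 0.001]
force: [0.7, 0.1, -0.2]
width: 0.387
grasp_force: 30.1
t 19.77 caddy mm [ -0.  -59.9   1.6] rot vs caddy [[0.001, 1.0, 0.001], [1.0, -0.001, -0.0], [-0.0, 0.001, -1.0]] F [ 0.7  0.1 -0.2] w 0.387 g 30.1
t 21.02 caddy mm [-200.5 -126.    81.1] rot vs caddy [[0.004, 1.0, -0.002], [1.0, -0.004, 0.001], [0.001, -0.002, -1.0]] F [ 0.8 -0.2  0.1] w 1.001 g 0.0
[ 254  207   55   52 2227] [-196.9 -125.3   60. ]
```

```bash
python3 -m inch '[[[0,0.002,0.03],[0,0,0],1],[[0,0,0.02],[0,0,0],1],[[0,0,0.02],[0,0,0],1],[[0,0,0.02],[0,0,0],1],[[0,0,0],[0,0,0],1]]' 30 >/dev/null
python3 -m inch '[[[0,0,0],[0,0,0],0],[[0,0,0],[0,0,0],0],[[0,0,0],[0,0,0],0],[[0,0,0],[0,0,0],0],[[0,0,0],[0,0,0],0]]' 30 
python3 -m inch '[[[0,0,0],[0,0,0],0],[[0,0,0],[0,0,0],0],[[0,0,-0.03],[0,0,0],0],[[0,0,-0.04],[0,0,0],0],[[0,0,-0.04],[0,0,0],0]]' 30 
python3 -m inch '[[[0.0053,0.0395,0],[0,0,0],0],[[0.0053,0.0395,0],[0,0,0],0],[[0.0053,0.0395,0],[0,0,0],0],[[0.0053,0.0395,0],[0,0,0],0],[[0.0053,0.0395,0],[0,0,0],0]]' 30  >/dev/null
python3 -m inch '[[[0,0,0],[0,0,0],0],[[0,0,0],[0,0,0],0],[[0,0,0.02],[0,0,0],0],[[0,0,0.02],[0,0,0],0],[[0,0,0.01],[0,0,0],0]]' 30 >/dev/null
python3 -m inch '[[[0,0,0],[0,0,0],0],[[0,0,0],[0,0,0],0],[[0,0,0],[0,0,0],0],[[0,0,0],[0,0,0],0],[[0,0,0],[0,0,0],0]]' 30 
python3 -c "from h import *; where()"
```

```text
t: 21.9
position: [0.4575, -0.0908, -0.0076]
tool_rot: [2.031, 2.393, 0.002]
force: [-1.6, 0.7, 3.6]
width: 0.387
grasp_force: 29.6
t: 22.32
position: [0.4544, -0.0903, 0.1018]
tool_rot: [-2.031, -2.393, 0.002]
force: [1.7, 0.7, -0.3]
width: 0.387
grasp_force: 30.1
t: 23.57
position: [0.6475, -0.0324, 0.0525]
tool_rot: [2.032, 2.394, 0.002]
force: [0.5, -0.1, -0.9]
width: 0.391
grasp_force: 30.3
t 23.57 caddy mm [   2.8 -100.    52.5] rot vs caddy [[0.001, 1.0, 0.002], [1.0, -0.001, -0.001], [-0.001, 0.002, -1.0]] F [ 0.5 -0.1 -0.9] w 0.391 g 30.3
```

```bash
python3 -m inch '[[[0,-0.0025,0],[0,0,0],0],[[0,0,0.015],[0,0,0],0],[[0,0,0.015],[0,0,0],0],[[0,0,0.015],[0,0,0],0],[[0,0,0.0035],[0,0,0],0]]' 30 
python3 -m inch '[[[0,0,0.002],[0,0,0],0],[[0,0,0],[0,0,0],0],[[0,0,0],[0,0,0],0],[[0,0,0],[0,0,0],0],[[0,0,0],[0,0,0],0]]' 30 
python3 -c "from h import *; where()"
python3 -m inch '[[[0,0,0],[0,0,0],0.6],[[0,0,0],[0,0,0],0.6],[[0,0,0],[0,0,0],1],[[0,0,0],[0,0,0],1],[[0,0,0],[0,0,0],1]]' 30 >/dev/null
python3 -m inch '[[[0,0,-0.02],[0,0,0],1],[[0,0,-0.03],[0,0,0],1],[[0,0,-0.03],[0,0,0],1],[[0.02,-0.034,0],[0,0,0],1],[[0.02,-0.034,0],[0,0,0],1]]' 30 >/dev/null
python3 -m inch '[[[0.02,-0.034,0],[0,0,0],1],[[0.02,-0.034,0],[0,0,0],1],[[0.02,-0.034,0],[0,0,0],1],[[0,0,0],[0,0,0],1],[[0,0,0],[0,0,0],1]]' 30 >/dev/null
python3 -c "from h import *; where()
im,c=grab('top','t6.png')
hsv=cv2.cvtColor(im,cv2.COLOR_BGR2HSV);m=((hsv[:,:,1]>110)&(hsv[:,:,2]>90)).astype(np.uint8)
n,l,st,ce=cv2.connectedComponentsWithStats(m)
for i in range(1,n):
    if st[i][4]>40 and 160<ce[i][1]<220 and 210<ce[i][0]<400: print(st[i],hsv[l==i].mean(0).astype(int),cad(ray('top',*ce[i],.068,c))[:2].round(1))
m=((hsv[:,:,0]>8)&(hsv[:,:,0]<30)&(hsv[:,:,1]>50)&(hsv[:,:,1]<110)&(hsv[:,:,2]>110)).astype(np.uint8)
n,l,st,ce=cv2.connectedComponentsWithStats(m)
for i in range(1,n):
    if st[i][4]>60 and 225<ce[i][1]<300 and 200<ce[i][0]<290:
        h=cv2.minAreaRect(np.argwhere(l==i)[:,::-1].astype(np.float32)); print('block',st[i],h,cad(ray('top',*h[0],.03,c)))
cv2.imwrite('pics/v8.png',cv2.resize(im[160:270,200:360],None,fx=4.8,fy=4.8,interpolation=cv2.INTER_CUBIC))
"
```

```text
t: 23.98
position: [0.6422, -0.0326, 0.0006]
tool_rot: [-2.031, -2.393, 0.003]
force: [-0.9, -0.7, -1.2]
width: 0.392
grasp_force: 30.3
t: 24.4
position: [0.645, -0.0327, 0.0014]
tool_rot: [2.032, 2.394, 0.002]
force: [-0.7, 0.1, -0.5]
width: 0.387
grasp_force: 30.4
t 24.4 caddy mm [  0.3 -99.9   1.4] rot vs caddy [[0.001, 1.0, 0.002], [1.0, -0.001, -0.0], [-0.0, 0.002, -1.0]] F [-0.7  0.1 -0.5] w 0.387 g 30.4
t 25.65 caddy mm [-173.5    1.4   80.4] rot vs caddy [[-0.0, 1.0, -0.002], [1.0, 0.0, 0.0], [0.0, -0.002, -1.0]] F [ 0.7 -0.2 -1.4] w 1.001 g 0.0
[305 173  11  12  98] [100 137 250] [  0.5 -99.5]
[292 175  11  11  83] [ 69 127 243] [  0.9 -62.1]
[217 176  36  25 714] [ 11 148 139] [  4.4 123.4]
[264 177  12  14 125] [ 25 160 238] [ 1.4 19.2]
[279 176  10  11  93] [155 131 250] [  3.5 -22. ]
[331 191  12  12 102] [ 23 153 241] [ -64.9 -168.2]
block [234 241  18  15 172] ((242.27024841308594, 248.1216278076172), (13.1519193649292, 16.27549934387207), 80.53767395019531) [-171.72723414  126.70900218   30.        ]
```

View pics/v8.png

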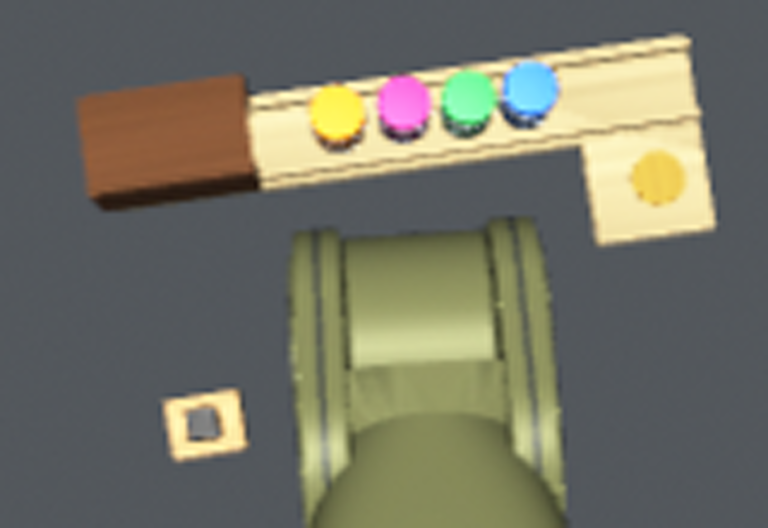

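All four pots stand in the lane: orange (338,112), purple (404,105), green (468,100), blue (530,92) in the crop. The block is parallel to the lane at (205,425), so I'll grip it next.

```bash
python3 -m inch '[[[0.025,0,0],[0,0,0],1],[[0.025,0,0],[0,0,0],1],[[0.025,0,0],[0,0,0],1],[[0.025,0,0],[0,0,0],1],[[0.0245,0,0],[0,0,0],1]]' 30 >/dev/null
python3 -m inch '[[[0,0,0],[0,0,0],1],[[0,0,0.02],[0,0,0],1],[[0,0,0.01],[0,0,0],1],[[0,0,0],[0,0,0],1],[[0,0,0],[0,0,0],1]]' 30 >/dev/null
python3 -c "from h import *; where()
im,c=grab('wrist','w7.png')
hsv=cv2.cvtColor(im,cv2.COLOR_BGR2HSV);m=((hsv[:,:,0]>5)&(hsv[:,:,0]<30)&(hsv[:,:,1]>50)&(hsv[:,:,2]>180)).astype(np.uint8)
n,l,st,ce=cv2.connectedComponentsWithStats(m)
for i in range(1,n):
    if st[i][4]>300:
        h=cv2.minAreaRect(np.argwhere(l==i)[:,::-1].astype(np.float32)); print('block',st[i],h,cad(ray('wrist',*h[0],.03,c)))
"
```

```text
t 26.53 caddy mm [-169.3  124.4   50.4] rot vs caddy [[0.002, 1.0, -0.0], [1.0, -0.002, -0.0], [-0.0, -0.0, -1.0]] F [ 0.3 -0.3 -0.5] w 1.002 g 0.0
block [237 192  64  73 321] ((268.94647216796875, 227.83985900878906), (71.36261749267578, 63.245147705078125), 89.02897644042969) [-172.69592628  128.37099798   30.        ]
```

```bash
python3 -m inch '[[[0.002,-0.003,0.01],[0,0,0],1],[[0,0,0.015],[0,0,0],1],[[0,0,0.015],[0,0,0],1],[[0,0,0.011],[0,0,0],1],[[0,0,0],[0,0,0],1]]' 50 
python3 -m inch '[[[0,0,0],[0,0,0],0],[[0,0,0],[0,0,0],0],[[0,0,0],[0,0,0],0],[[0,0,0],[0,0,0],0],[[0,0,0],[0,0,0],0]]' 50 
python3 -m inch '[[[0,0,0],[0,0,0],0],[[0,0,0],[0,0,0],0],[[0,0,0],[0,0,0],0],[[0,0,0],[0,0,0],0],[[0,0,0],[0,0,0],0]]' 50 
python3 -c "from h import *; where()"
```

```text
t: 27.0
position: [0.4365, 0.1621, -0.0013]
tool_rot: [-2.033, -2.394, 0.002]
force: [-0.3, 0.5, -0.4]
width: 0.997
grasp_force: 0.0
t: 27.42
position: [0.4373, 0.1629, 0.0003]
tool_rot: [2.032, 2.395, 0.002]
force: [-0.8, -0.4, -0.3]
width: 0.301
grasp_force: 0.0
t: 27.83
position: [0.4375, 0.163, 0.0004]
tool_rot: [2.032, 2.395, 0.002]
force: [-0.1, -0.6, 5.9]
width: 0.217
grasp_force: 50.3
t 27.83 caddy mm [-172.4  127.1    0.4] rot vs caddy [[0.001, 1.0, 0.002], [1.0, -0.001, 0.0], [0.0, 0.002, -1.0]] F [-0.1 -0.6  5.9] w 0.217 g 50.3
```

```bash
python3 -m inch '[[[0,0,-0.01],[0,0,0],0],[[0,0,-0.02],[0,0,0],0],[[0,0,-0.02],[0,0,0],0],[[0,0,-0.02],[0,0,0],0],[[0,0,-0.02],[0,0,0],0]]' 60 
python3 -m inch '[[[-0.0272,0.0172,0],[0,0,0],0],[[-0.0272,0.0172,0],[0,0,0],0],[[-0.0272,0.0172,0],[0,0,0],0],[[-0.0272,0.0172,0],[0,0,0],0],[[-0.0272,0.0172,0],[0,0,0],0]]' 60  >/dev/null
python3 -m inch '[[[-0.0272,0.0172,0],[0,0,0],0],[[-0.0272,0.0172,0],[0,0,0],0],[[-0.0272,0.0172,0],[0,0,0],0],[[-0.0272,0.0172,0],[0,0,0],0],[[-0.0272,0.0172,0],[0,0,0],0]]' 60  >/dev/null
python3 -m inch '[[[0,0,0],[0,0,0],0],[[0,0,0],[0,0,0],0],[[0,0,0.02],[0,0,0],0],[[0,0,0.02],[0,0,0],0],[[0,0,0.01],[0,0,0],0]]' 60 >/dev/null
python3 -m inch '[[[0,0,0],[0,0,0],0],[[0,0,0],[0,0,0],0],[[0,0,0],[0,0,0],0],[[0,0,0],[0,0,0],0],[[0,0,0],[0,0,0],0]]' 60
python3 -c "from h import *; where()
im,c=grab('wrist','w8.png')
for y in(-85,-70,-118):
    u=proj('wrist',CO+CR.apply([0,y/1e3,.022]),c); row=int(u[1]); g=im[row].mean(1).astype(int); d=np.diff(g)
    print(row,u[0],[(i,int(d[i])) for i in range(150,400) if abs(d[i])>40],[float(proj('wrist',CO+CR.apply([x/1e3,y/1e3,.022]),c)[0].round(1)) for x in(-25,-20,20,25)])
"
```

```text
t: 28.25
position: [0.4359, 0.1625, 0.0901]
tool_rot: [-2.032, -2.395, 0.002]
force: [0.0, -0.1, -0.4]
width: 0.22
grasp_force: 58.7
t: 29.92
position: [0.6516, -0.0777, 0.0409]
tool_rot: [2.031, 2.394, 0.002]
force: [-0.5, 0.3, -1.2]
width: 0.217
grasp_force: 59.0
t 29.92 caddy mm [  -0.6 -145.3   40.9] rot vs caddy [[0.001, 1.0, 0.002], [1.0, -0.001, -0.001], [-0.001, 0.002, -1.0]] F [-0.5  0.3 -1.2] w 0.217 g 59.0
130 275.76146331567173 [(223, 60), (238, -64), (240, 63), (241, 52), (262, -42), (283, 60), (309, -61), (311, 69), (312, 50), (326, -56), (327, -47)] [229.9, 239.0, 312.5, 321.6]
101 275.77666110045 [(222, 57), (237, -45), (238, -66), (239, 44), (240, 58), (243, -53), (310, -51), (312, 72), (313, 44), (328, -64)] [228.9, 238.3, 313.3, 322.6]
189 275.7301992960968 [(225, 56), (226, 46), (240, -76), (242, 59), (309, 54), (310, 58), (324, -68)] [231.9, 240.7, 310.8, 319.6]
```

The block is centred within half a millimetre. I'll lower it.

```bash
python3 -m inch '[[[0,0,0.01],[0,0,0],0],[[0,0,0.01],[0,0,0],0],[[0,0,0.006],[0,0,0],0],[[0,0,0.003],[0,0,0],0],[[0,0,0.002],[0,0,0],0]]' 60 
python3 -m inch '[[[0,0,0.001],[0,0,0],0],[[0,0,0],[0,0,0],0],[[0,0,0],[0,0,0],0],[[0,0,0],[0,0,0],0],[[0,0,0],[0,0,0],0]]' 60
python3 -c "from h import *; where()"
```

```text
t: 30.38
position: [0.65, -0.0776, 0.0085]
tool_rot: [-2.032, -2.394, 0.001]
force: [-4.8, 1.0, 13.7]
width: 0.218
grasp_force: 60.9
t: 30.8
position: [0.6501, -0.0776, 0.0085]
tool_rot: [-2.033, -2.395, 0.0]
force: [-2.5, 1.2, 6.3]
width: 0.215
grasp_force: 59.9
t 30.8 caddy mm [  -2.1 -145.     8.5] rot vs caddy [[0.001, 1.0, -0.0], [1.0, -0.001, 0.0], [0.0, -0.0, -1.0]] F [-2.5  1.2  6.3] w 0.215 g 59.9
```

```bash
python3 -m inch '[[[0,0.001,-0.0005],[0,0,0],0],[[0.004,0,0],[0,0,0],0],[[0.004,0,0],[0,0,0],0],[[0.004,0,0],[0,0,0],0],[[0.004,0,0],[0,0,0],0]]' 60 
python3 -m inch '[[[0.004,0,0],[0,0,0],0],[[0.004,0,0],[0,0,0],0],[[0.004,0,0],[0,0,0],0],[[0.004,0,0],[0,0,0],0],[[0.004,0,0],[0,0,0],0]]' 60
python3 -m inch '[[[0.004,0,0],[0,0,0],0],[[0.004,0,0],[0,0,0],0],[[0.004,0,0],[0,0,0],0],[[0.004,0,0],[0,0,0],0],[[0.004,0,0],[0,0,0],0]]' 60
python3 -c "from h import *; where()"
```

```text
t: 31.22
position: [0.6498, -0.062, 0.0085]
tool_rot: [2.032, 2.393, 0.0]
force: [-0.3, -5.3, 11.7]
width: 0.221
grasp_force: 60.9
t: 31.63
position: [0.6462, -0.042, 0.0085]
tool_rot: [2.032, 2.394, 0.0]
force: [1.5, -3.7, 13.6]
width: 0.219
grasp_force: 61.2
t: 32.05
position: [0.6429, -0.0224, 0.0085]
tool_rot: [2.032, 2.394, -0.0]
force: [0.4, -11.3, 17.2]
width: 0.213
grasp_force: 61.8
t 32.05 caddy mm [ -0.1 -89.3   8.5] rot vs caddy [[0.001, 1.0, 0.001], [1.0, -0.001, -0.001], [-0.001, 0.001, -1.0]] F [  0.4 -11.3  17.2] w 0.213 g 61.8
```

```bash
python3 -m inch '[[[0,0,-0.001],[0,0,0],0],[[0,0,-0.0005],[0,0,0],0],[[0,0,0],[0,0,0],0],[[0,0,0],[0,0,0],0],[[0,0,0],[0,0,0],0]]' 60 
python3 -m inch '[[[0.002,0,0],[0,0,0],0],[[0.002,0,0],[0,0,0],0],[[0.002,0,0],[0,0,0],0],[[0.002,0,0],[0,0,0],0],[[0.002,0,0],[0,0,0],0]]' 60 
python3 -c "from h import *; where()"
```

```text
t: 32.47
position: [0.6414, -0.022, 0.0087]
tool_rot: [-2.031, -2.394, 0.001]
force: [-0.4, -0.9, -1.6]
width: 0.218
grasp_force: 59.0
t: 32.88
position: [0.6408, -0.0123, 0.0096]
tool_rot: [2.033, 2.395, -0.0]
force: [-0.4, -0.4, -1.8]
width: 0.22
grasp_force: 59.0
t 32.88 caddy mm [ -0.6 -79.1   9.6] rot vs caddy [[0.001, 1.0, -0.0], [1.0, -0.001, -0.0], [-0.0, -0.0, -1.0]] F [-0.4 -0.4 -1.8] w 0.22 g 59.0
```

```bash
cat > chk.py <<'E'
from h import *
s=r.get_state(); f=CR.inv().apply(s["force"]); p=cad(s["position"]); print("y",p[1].round(1),"x",p[0].round(1),"z",p[2].round(1),"Fcad",f.round(1)); sys.exit(int(-f[1]>4))
E
python3 -m inch '[[[0.0005,0,0],[0,0,0],0],[[0.0005,0,0],[0,0,0],0],[[0.0005,0,0],[0,0,0],0],[[0.0005,0,0],[0,0,0],0],[[0.0005,0,0],[0,0,0],0]]' 60 >/dev/null; python3 chk.py &&
python3 -m inch '[[[0.0005,0,0],[0,0,0],0],[[0.0005,0,0],[0,0,0],0],[[0.0005,0,0],[0,0,0],0],[[0.0005,0,0],[0,0,0],0],[[0.0005,0,0],[0,0,0],0]]' 60 >/dev/null && python3 chk.py &&
python3 -m inch '[[[0.0005,0,0],[0,0,0],0],[[0.0005,0,0],[0,0,0],0],[[0.0005,0,0],[0,0,0],0],[[0.0005,0,0],[0,0,0],0],[[0.0005,0,0],[0,0,0],0]]' 60 >/dev/null && python3 chk.py &&
python3 -m inch '[[[0.0005,0,0],[0,0,0],0],[[0.0005,0,0],[0,0,0],0],[[0.0005,0,0],[0,0,0],0],[[0.0005,0,0],[0,0,0],0],[[0.0005,0,0],[0,0,0],0]]' 60 >/dev/null && python3 chk.py &&
python3 -m inch '[[[0.0005,0,0],[0,0,0],0],[[0.0005,0,0],[0,0,0],0],[[0.0005,0,0],[0,0,0],0],[[0.0005,0,0],[0,0,0],0],[[0.0005,0,0],[0,0,0],0]]' 60 >/dev/null && python3 chk.py &&
python3 -m inch '[[[0.0005,0,0],[0,0,0],0],[[0.0005,0,0],[0,0,0],0],[[0.0005,0,0],[0,0,0],0],[[0.0005,0,0],[0,0,0],0],[[0.0005,0,0],[0,0,0],0]]' 60 >/dev/null && python3 chk.py
```

```text
y -76.8 x -0.5 z 9.6 Fcad [-0.1 -0.7 -1.6]
y -74.2 x -0.5 z 9.6 Fcad [-0.3 -0.6 -1.2]
y -71.7 x -0.5 z 9.6 Fcad [ 0.2 -1.2 -1.8]
y -69.2 x -0.5 z 9.6 Fcad [ 0.2 -0.1 -1.6]
y -66.7 x -0.5 z 9.6 Fcad [-0.2  0.1 -0.5]
y -64.2 x -0.5 z 9.6 Fcad [ 1.  -0.7 -0.4]
```

```bash
python3 -m inch '[[[0.0005,0,0],[0,0,0],0],[[0.0005,0,0],[0,0,0],0],[[0.0005,0,0],[0,0,0],0],[[0.0005,0,0],[0,0,0],0],[[0.0005,0,0],[0,0,0],0]]' 60 >/dev/null; python3 chk.py &&
python3 -m inch '[[[0.0005,0,0],[0,0,0],0],[[0.0005,0,0],[0,0,0],0],[[0.0005,0,0],[0,0,0],0],[[0.0005,0,0],[0,0,0],0],[[0.0005,0,0],[0,0,0],0]]' 60 >/dev/null && python3 chk.py &&
python3 -m inch '[[[0.0005,0,0],[0,0,0],0],[[0.0005,0,0],[0,0,0],0],[[0.0005,0,0],[0,0,0],0],[[0.0005,0,0],[0,0,0],0],[[0.0005,0,0],[0,0,0],0]]' 60 >/dev/null && python3 chk.py &&
python3 -m inch '[[[0.0005,0,0],[0,0,0],0],[[0.0005,0,0],[0,0,0],0],[[0.0005,0,0],[0,0,0],0],[[0.0005,0,0],[0,0,0],0],[[0.0005,0,0],[0,0,0],0]]' 60 >/dev/null && python3 chk.py &&
python3 -m inch '[[[0.0005,0,0],[0,0,0],0],[[0.0005,0,0],[0,0,0],0],[[0.0005,0,0],[0,0,0],0],[[0.0005,0,0],[0,0,0],0],[[0.0005,0,0],[0,0,0],0]]' 60 >/dev/null && python3 chk.py &&
python3 -m inch '[[[0.0005,0,0],[0,0,0],0],[[0.0005,0,0],[0,0,0],0],[[0.0005,0,0],[0,0,0],0],[[0.0005,0,0],[0,0,0],0],[[0.0005,0,0],[0,0,0],0]]' 60 >/dev/null && python3 chk.py &&
python3 -m inch '[[[0.0005,0,0],[0,0,0],0],[[0.0005,0,0],[0,0,0],0],[[0.0005,0,0],[0,0,0],0],[[0.0005,0,0],[0,0,0],0],[[0.0005,0,0],[0,0,0],0]]' 60 >/dev/null && python3 chk.py &&
python3 -m inch '[[[0.0005,0,0],[0,0,0],0],[[0.0005,0,0],[0,0,0],0],[[0.0005,0,0],[0,0,0],0],[[0.0005,0,0],[0,0,0],0],[[0.0005,0,0],[0,0,0],0]]' 60 >/dev/null && python3 chk.py
```

```text
y -61.7 x -0.5 z 9.6 Fcad [-1.1 -1.3 -1.5]
y -59.2 x -0.5 z 9.6 Fcad [-0.6 -1.2 -1.4]
y -56.7 x -0.5 z 9.6 Fcad [-0.1 -0.9 -0.9]
y -55.8 x -0.2 z 9.8 Fcad [-0.  -6.5 -1.1]
```

Force is rising, so the row is at the buffer. I'll press to roughly 12 N and hold.

```bash
python3 -m inch '[[[0.0005,0,0],[0,0,0],0],[[0.0005,0,0],[0,0,0],0],[[0.0003,0,0],[0,0,0],0],[[0,0,0],[0,0,0],0],[[0,0,0],[0,0,0],0]]' 60 >/dev/null; python3 chk.py 
python3 -m inch '[[[0,0,0],[0,0,0],0],[[0,0,0],[0,0,0],0],[[0,0,0],[0,0,0],0],[[0,0,0],[0,0,0],0],[[0,0,0],[0,0,0],0]]' 60 >/dev/null; python3 chk.py
```

```text
y -55.7 x -0.0 z 9.9 Fcad [ 0.2 -8.3 -1.9]
y -55.7 x -0.0 z 9.8 Fcad [ 0.5 -8.2 -1.9]
```

```bash
python3 -m inch '[[[0.0006,0,0],[0,0,0],0],[[0.0006,0,0],[0,0,0],0],[[0.0006,0,0],[0,0,0],0],[[0,0,0],[0,0,0],0],[[0,0,0],[0,0,0],0]]' 60 >/dev/null; python3 chk.py 
python3 -m inch '[[[0,0,0],[0,0,0],0],[[0,0,0],[0,0,0],0],[[0,0,0],[0,0,0],0],[[0,0,0],[0,0,0],0],[[0,0,0],[0,0,0],0]]' 60 >/dev/null; python3 chk.py
```

```text
y -55.5 x 0.3 z 9.9 Fcad [  0.5 -10.8  -0.7]
y -55.6 x 0.2 z 9.9 Fcad [  0.6 -12.3  -1.9]
```

```bash
python3 -m inch '[[[0,0,0],[0,0,0],0],[[0,0,0],[0,0,0],0],[[0,0,0],[0,0,0],0],[[0,0,0],[0,0,0],0],[[0,0,0],[0,0,0],0]]' 60 >/dev/null; python3 chk.py
python3 -m inch '[[[-0.001,0,0],[0,0,0],0],[[-0.001,0,0],[0,0,0],0],[[-0.0012,0,0.0005],[0,0,0],0],[[0,0,0.0007],[0,0,0],0],[[0,0,0],[0,0,0],0]]' 60 >/dev/null; python3 chk.py
python3 -m inch '[[[0,0,0],[0,0,0],0.3],[[0,0,0],[0,0,0],0.3],[[0,0,0],[0,0,0],1],[[0,0,0],[0,0,0],1],[[0,0,0],[0,0,0],1]]' 60 >/dev/null;python3 chk.py
python3 -m inch '[[[0,0,0],[0,0,0],1],[[0,0,-0.02],[0,0,0],1],[[0,0,-0.03],[0,0,0],1],[[0,0,-0.04],[0,0,0],1],[[-0.03,-0.02,0],[0,0,0],1]]' 60 >/dev/null
python3 -m inch '[[[-0.035,-0.02,0],[0,0,0],1],[[-0.035,-0.02,0],[0,0,0],1],[[-0.035,-0.02,0],[0,0,0],1],[[-0.035,-0.02,0],[0,0,0],1],[[0,0,0],[0,0,0],1]]' 60 >/dev/null;
python3 -m inch '[[[0,0,0],[0,0,0],1],[[0,0,0],[0,0,0],1],[[0,0,0],[0,0,0],1],[[0,0,0],[0,0,0],1],[[0,0,0],[0,0,0],1]]' 60 >/dev/null
python3 - <<'E'
from h import *
where()
im,c=grab("top","t7.png");im2,c2=grab("wrist","w9.png")
hsv=cv2.cvtColor(im,cv2.COLOR_BGR2HSV)
m=((hsv[:,:,1]<60)&(hsv[:,:,2]>190)).astype(np.uint8);m[:, :350]=0;m[:,:][:200]=0;m[300:]=0;m[:,430:]=0
k,l,st,ce=cv2.connectedComponentsWithStats(m)
i=1+np.argmax(st[1:,4]); print(st[i])
h=cv2.minAreaRect(np.argwhere(l==i)[:,::-1].astype(np.float32)); b=cv2.boxPoints(h)
print("keeper corners cad",[cad(ray("top",*p,.004,c))[:2].round(1).tolist() for p in b])
m=((hsv[:,:,1]>110)&(hsv[:,:,2]>90)).astype(np.uint8)
n,l,st,ce=cv2.connectedComponentsWithStats(m)
for i in range(1,n):
    if st[i][4]>20 and 160<ce[i][1]<280 and 210<ce[i][0]<420: print(st[i],hsv[l==i].mean(0).astype(int),"z.068",cad(ray('top',*ce[i],.068,c))[:2].round(1),"z.036",cad(ray('top',*ce[i],.036,c))[:2].round(1))
a=cv2.resize(im[150:280,220:420],(800,520),interpolation=cv2.INTER_CUBIC);cv2.imwrite("pics/v9.png",a)
E
```

```text
y -55.5 x 0.2 z 10.0 Fcad [  1.6 -12.2  -1.2]
y -55.8 x 0.1 z 8.9 Fcad [ 0.5 -5.6  0.8]
y -53.7 x -0.6 z 8.3 Fcad [-0.2  0.3  0.2]
t 41.22 caddy mm [-100.  -223.    98.3] rot vs caddy [[-0.001, 1.0, -0.0], [1.0, 0.001, 0.0], [0.0, -0.0, -1.0]] F [-0.3 -0.3 -0.5] w 0.997 g 0.0Traceback (most recent call last):
  File "<stdin>", line 7, in <module>
    return _wrapfunc(a, 'argmax', axis=axis, out=out, **kwds)
    return bound(*args, **kwds)
ValueError: attempt to get argmax of an empty sequence
```

Run:
```python
from h import *
for nm,f in(("wrist","w9.png"),("top","t7.png"),("scene",None)):
    if f: im=cv2.imread("pics/"+f);c=cal(nm)
    else: im,c=grab("scene","s7.png")
    hsv=cv2.cvtColor(im,cv2.COLOR_BGR2HSV)
    m=((hsv[:,:,1]<70)&(hsv[:,:,2]>150)).astype(np.uint8); red=(((hsv[:,:,0]<12)|(hsv[:,:,0]>170))&(hsv[:,:,1]>150)&(hsv[:,:,2]>90)).astype(np.uint8)
    for q,mm in(("white",m),("red",red)):
        k,l,st,ce=cv2.connectedComponentsWithStats(mm)
        for i in range(1,k):
            if st[i][4]>(250 if q=="white" else 40): print(nm,q,st[i].tolist(),ce[i].round(0).tolist(),cad(ray(nm,*ce[i],.004 if q=="white" else .036,c))[:2].round(0).tolist())
```

```text
wrist white [388, 0, 42, 87, 2055] [404.0, 33.0] [-9.0, -100.0]
wrist white [414, 0, 33, 185, 2046] [430.0, 102.0] [14.0, -146.0]
wrist white [455, 0, 14, 64, 364] [462.0, 31.0] [31.0, -98.0]
wrist white [282, 82, 97, 104, 4275] [343.0, 128.0] [-49.0, -165.0]
wrist white [40, 216, 111, 95, 3678] [97.0, 266.0] [-250.0, -278.0]
wrist white [156, 282, 45, 67, 1126] [177.0, 313.0] [-185.0, -322.0]
wrist white [536, 319, 24, 18, 276] [550.0, 327.0] [143.0, -335.0]
top white [242, 33, 103, 76, 6905] [294.0, 70.0] [360.0, -109.0]
top white [11, 66, 105, 85, 5879] [62.0, 108.0] [341.0, 625.0]
top white [439, 118, 98, 35, 805] [484.0, 137.0] [63.0, -663.0]
top white [458, 143, 57, 18, 333] [485.0, 151.0] [18.0, -655.0]
top white [470, 162, 83, 30, 546] [512.0, 177.0] [-73.0, -724.0]
top white [142, 174, 28, 25, 337] [158.0, 188.0] [47.0, 360.0]
top white [541, 236, 19, 22, 338] [551.0, 246.0] [-300.0, -797.0]
top red [280, 58, 8, 8, 41] [284.0, 62.0] [378.0, -77.0]
top red [451, 161, 98, 25, 235] [497.0, 173.0] [-60.0, -662.0]
top red [292, 236, 13, 12, 59] [298.0, 241.0] [-176.0, -40.0]
top red [287, 265, 12, 12, 51] [294.0, 271.0] [-259.0, -14.0]
scene white [328, 0, 38, 10, 312] [347.0, 4.0] [-1210.0, -837.0]
scene white [230, 142, 44, 15, 430] [250.0, 150.0] [-228.0, -299.0]
scene white [16, 235, 159, 159, 13073] [90.0, 310.0] [368.0, -92.0]
scene white [344, 341, 26, 27, 503] [357.0, 355.0] [36.0, 348.0]
scene red [102, 94, 63, 28, 191] [134.0, 108.0] [-77.0, -678.0]
scene red [240, 137, 7, 14, 78] [243.0, 143.0] [-207.0, -301.0]
scene red [324, 172, 14, 27, 263] [331.0, 184.0] [-259.0, -11.0]
scene red [293, 181, 14, 27, 266] [300.0, 193.0] [-179.0, -38.0]
scene red [117, 271, 11, 7, 52] [123.0, 274.0] [276.0, -106.0]
scene red [114, 299, 9, 6, 42] [118.0, 302.0] [319.0, -46.0]
scene red [91, 302, 13, 11, 97] [97.0, 307.0] [357.0, -62.0]
scene red [77, 315, 13, 10, 61] [84.0, 319.0] [389.0, -55.0]
```

The keeper hasn't moved: in the scene view it is still at (250,150). I'll go above it and turn to its yaw.

```bash
python3 -m inch '[[[-0.0225,-0.0285,0.007],[0,0,0],1],[[-0.0225,-0.0285,0.007],[0,0,0],1],[[-0.0225,-0.0285,0.007],[0,0,0],1],[[-0.0225,-0.0285,0.007],[0,0,0],1],[[0,0,0],[0,0,6.7],1]]' 60 >/dev/null
python3 -m inch '[[[0,0,0],[0,0,6.7],1],[[0,0,0],[0,0,6.7],1],[[0,0,0],[0,0,6.7],1],[[0,0,0],[0,0,6.7],1],[[0,0,0],[0,0,6.7],1]]' 60 >/dev/null
python3 -m inch '[[[0,0,0],[0,0,0],1],[[0,0,0],[0,0,0],1],[[0,0,0],[0,0,0],1],[[0,0,0],[0,0,0],1],[[0,0,0],[0,0,0],1]]' 60 >/dev/null
python3 - <<'E'
from h import *
where()
im,c=grab("wrist","w10.png"); hsv=cv2.cvtColor(im,cv2.COLOR_BGR2HSV)
m=((hsv[:,:,1]<70)&(hsv[:,:,2]>150)).astype(np.uint8); red=(((hsv[:,:,0]<12)|(hsv[:,:,0]>170))&(hsv[:,:,1]>150)&(hsv[:,:,2]>60)).astype(np.uint8)
for q,mm,z in(("white",m,.004),("red",red,.038)):
    k,l,st,ce=cv2.connectedComponentsWithStats(mm)
    for i in range(1,k):
        if st[i][4]>200:
            h=cv2.minAreaRect(np.argwhere(l==i)[:,::-1].astype(np.float32)); print(q,st[i].tolist(),hsv[l==i].mean(0).round(),h,"tool mm",(tool(ray("wrist",*h[0],z,c))*1e3).round(1))
cv2.imwrite("pics/v10.png",im)
E
```

```text
t 42.62 caddy mm [-214.8 -314.    70.4] rot vs caddy [[0.645, 0.764, -0.0], [0.764, -0.645, 0.0], [0.0, -0.0, -1.0]] F [ 0.7 -0.5 -0.4] w 0.998 g 0.0
white [152, 167, 178, 82, 10365] [111.   8. 244.] ((240.5, 207.5), (81.0, 177.0), 90.0) tool mm [  4.1 -25.   66.4]
red [261, 204, 27, 36, 917] [ 12. 175. 246.] ((274.0, 221.5), (35.0, 26.0), 90.0) tool mm [ 4.1 -0.9 32.4]
```

View pics/v10.png

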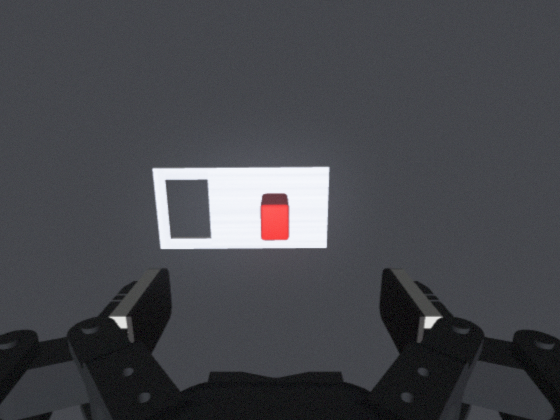

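Picture 14: the plate is aligned with the tool, eye at (188,209) on the tool's −y side and knob at (274,221), so 3.5 mm off in tool x. I'll grasp the knob.

```bash
python3 -m inch '[[[0.0035,-0.001,0.02],[0,0,0],1],[[0,0,0.02],[0,0,0],1],[[0,0,0.02],[0,0,0],1],[[0,0,0.015],[0,0,0],1],[[0,0,0.01],[0,0,0],1]]' 60 >/dev/null
python3 -m inch '[[[0,0,0.009],[0,0,0],1],[[0,0,0],[0,0,0],1],[[0,0,0],[0,0,0],1],[[0,0,0],[0,0,0],0],[[0,0,0],[0,0,0],0]]' 60
python3 -m inch '[[[0,0,0],[0,0,0],0],[[0,0,0],[0,0,0],0],[[0,0,0],[0,0,0],0],[[0,0,0],[0,0,0],0],[[0,0,0],[0,0,0],0]]' 80
python3 -m inch '[[[0,0,0],[0,0,0],0],[[0,0,0],[0,0,0],0],[[0,0,0],[0,0,0],0],[[0,0,0],[0,0,0],0],[[0,0,0],[0,0,0],0]]' 80
python3 -c "from h import *; where()"
```

```text
t: 43.5
position: [0.4698, -0.2762, -0.0226]
tool_rot: [2.731, 1.55, 0.002]
force: [0.2, -0.3, 0.6]
width: 0.747
grasp_force: 0.0
t: 43.92
position: [0.4694, -0.276, -0.023]
tool_rot: [2.731, 1.55, 0.001]
force: [-0.8, 0.2, 3.4]
width: 0.194
grasp_force: 79.9
t: 44.33
position: [0.4694, -0.2761, -0.023]
tool_rot: [2.731, 1.55, 0.001]
force: [-0.5, -0.3, 5.8]
width: 0.197
grasp_force: 80.0
t 44.33 caddy mm [-212.9 -311.2  -23. ] rot vs caddy [[0.646, 0.763, 0.001], [0.763, -0.646, -0.001], [-0.0, 0.001, -1.0]] F [-0.5 -0.3  5.8] w 0.197 g 80.0
```

```bash
python3 -m inch '[[[0,0,-0.01],[0,0,0],0],[[0,0,-0.03],[0,0,0],0],[[0,0,-0.03],[0,0,0],0],[[0,0,-0.03],[0,0,0],0],[[0,0,-0.02],[0,0,0],0]]' 80 
python3 -m inch '[[[0,0,0],[0,0,-6.7],0],[[0,0,0],[0,0,-6.7],0],[[0,0,0],[0,0,-6.7],0],[[0,0,0],[0,0,-6.7],0],[[0,0,0],[0,0,-6.7],0]]' 80 >/dev/null
python3 -m inch '[[[0,0,0],[0,0,-6.7],0],[[0.0137,0.021,0],[0,0,0],0],[[0.0137,0.021,0],[0,0,0],0],[[0.0137,0.021,0],[0,0,0],0],[[0.0137,0.021,0],[0,0,0],0]]' 80 >/dev/null
python3 -m inch '[[[0.0137,0.021,0],[0,0,0],0],[[0.0137,0.021,0],[0,0,0],0],[[0.0137,0.021,0],[0,0,0],0],[[0.0137,0.021,0],[0,0,0],0],[[0.0137,0.021,0],[0,0,0],0]]' 80 >/dev/null
python3 -m inch '[[[0.0137,0.021,0],[0,0,0],0],[[0,0,0],[-7,0,0],0],[[0,0,0],[-7,0,0],0],[[0,0,0],[-7,0,0],0],[[0,0,0],[-7,0,0],0]]' 80 >/dev/null
python3 -m inch '[[[0,0,0],[0,0,0],0],[[0,0,0],[0,0,0],0],[[0,0,0],[0,0,0],0],[[0,0,0],[0,0,0],0],[[0,0,0],[0,0,0],0]]' 80
python3 - <<'E'
from h import *
where()
s=r.get_state();M=CR.inv()*R.from_rotvec(s["tool_rot"]); kz=-M.as_matrix()[:,2]; O=cad(s["position"])+23*kz; print("O",O.round(1),"tilt",np.degrees(np.arctan2(-kz[0],kz[2])))
im,c=grab("wrist","w11.png"); hsv=cv2.cvtColor(im,cv2.COLOR_BGR2HSV)
print("stud px pred",proj("wrist",CO+CR.apply([-.062,-.175,.038]),c))
m=((hsv[:,:,0]>15)&(hsv[:,:,0]<32)&(hsv[:,:,1]>110)&(hsv[:,:,2]>110)).astype(np.uint8); k,l,st,ce=cv2.connectedComponentsWithStats(m)
for i in range(1,k):
    if st[i][4]>150: print(st[i].tolist(),hsv[l==i].mean(0).round(),cad(ray("wrist",*ce[i],.038,c)).round(1))
m=((hsv[:,:,1]<60)&(hsv[:,:,2]>170)).astype(np.uint8); k,l,st,ce=cv2.connectedComponentsWithStats(m)
for i in range(1,k):
    if st[i][4]>400: print("white",st[i].tolist(),ce[i].round(0))
Kf=M.as_matrix()
def kp(x,y,z): # keeper pt mm -> px
    m=Kf; w=O+ m[:,1]*x+m[:,0]*y-m[:,2]*z; return proj("wrist",CO+CR.apply(w/1e3),c).round(0).tolist()
print("pred keeper corners",[kp(x,y,4) for x,y in((-85,30),(38,30),(-85,-30),(-77,22),(-47,22),(-77,-22),(-47,-22))])
E
```

```text
t: 44.75
position: [0.4694, -0.276, 0.0993]
tool_rot: [2.731, 1.55, 0.002]
force: [0.8, -0.5, -1.2]
width: 0.192
grasp_force: 79.2
t: 46.83
position: [0.6581, -0.1071, 0.0982]
tool_rot: [1.813, 2.136, 0.497]
force: [0.5, 0.3, -1.3]
width: 0.193
grasp_force: 79.2
t 46.83 caddy mm [   1.  -175.5   98.2] rot vs caddy [[0.001, 0.897, 0.443], [1.0, -0.001, -0.002], [-0.001, 0.443, -0.897]] F [ 0.5  0.3 -1.3] w 0.193 g 79.2
O [  -9.2 -175.4  118.8] tilt 26.266875716029404
stud px pred [138.70907533 230.37934135]
[202, 0, 31, 67, 654] [ 17. 112. 211.] [-10.9 -62.9  38. ]
[243, 40, 13, 29, 161] [ 17. 112. 212.] [ 14.  -70.8  38. ]
[109, 224, 58, 29, 1362] [ 20. 147. 192.] [ -63.5 -178.4   38. ]
white [415, 0, 145, 246, 24496] [497. 132.]
white [83, 206, 278, 119, 15945] [229. 245.]
pred keeper corners [[83.0, 205.0], [361.0, 206.0], [101.0, 324.0], [103.0, 223.0], [170.0, 223.0], [115.0, 310.0], [177.0, 310.0]]
```

```bash
python3 -m inch '[[[0,0,0],[-2,0,0],0],[[0,0,0],[0,0,0],0],[[0,0,0],[0,0,0],0],[[0,0,0],[0,0,0],0],[[0,0,0],[0,0,0],0]]' 80 >/dev/null
cat > kp.py <<'E'
from h import *
def cur():
    s=r.get_state();M=(CR.inv()*R.from_rotvec(s["tool_rot"])).as_matrix(); kz=-M[:,2]; O=cad(s["position"])+23*kz; a=np.degrees(np.arctan2(-kz[0],kz[2]))
    print("t",round(s["t"],1),"O",O.round(1),"tilt",a.round(2),"yaw",np.degrees(np.arctan2(M[1,1],M[0,1])).round(2),"roll",np.degrees(kz[1]).round(2),"Fcad",CR.inv().apply(s["force"]).round(1),"g",s["grasp_force"].round(0)); return O,a
def tcp(O,a): a=np.radians(a); return np.array(O)+23*np.array([np.sin(a),0,-np.cos(a)])
def rows(O0,a0,way):
    for O,a in way:
        d=tcp(O,a)-tcp(O0,a0); b=np.radians(a0)
        print("->",O,a,"shift mm x %.1f y %.1f z %.1f"%(d[1],d[0]*np.cos(b)+d[2]*np.sin(b),d[0]*np.sin(b)-d[2]*np.cos(b)),"turn %.1f"%(a-a0)); O0,a0=O,a
if __name__=="__main__": cur()
E
python3 - <<'E'
from kp import *
O,a=cur(); a=round(a,1)
A=28; Y=-175
z=lambda al,t:t+77*np.sin(np.radians(al))-4*np.cos(np.radians(al)); x=lambda al:77*np.cos(np.radians(al))-69
rows(O,a,[([-14,Y,75],a),([-14,Y,63],a),([-1,Y,63],a)]+[([x(k),Y,z(k,30)],k) for k in(21,14,7,0)]+[([8,Y,22.5],0)])
im=cv2.imread("pics/w11.png")
c=cal("wrist"); print([proj("wrist",CO+CR.apply([-.062+dx/1e3,-.175+dy/1e3,.038]),c).round(0) for dx,dy in((0,17),(0,-17),(17,0),(-17,0),(0,0))])
im,c=grab("wrist","w12.png"); hsv=cv2.cvtColor(im,cv2.COLOR_BGR2HSV)
m=((hsv[:,:,0]>15)&(hsv[:,:,0]<32)&(hsv[:,:,1]>110)&(hsv[:,:,2]>110)).astype(np.uint8); k,l,st,ce=cv2.connectedComponentsWithStats(m)
i=l[230,139]
for row in range(222,262,4): q=np.where(l[row]==i)[0]; print(row,(q.min(),q.max()) if len(q) and i else None, im[row,139])
E
```

```text
Traceback (most recent call last):
  File "kp.py", line 4, in cur
    print("t",round(s["t"],1),"O",O.round(1),"tilt",a.round(2),"yaw",np.degrees(np.arctan2(M[1,1],M[0,1])).round(2),"roll",np.degrees(kz[1]).round(2),"Fcad",CR.inv().apply(s["force"]).round(1),"g",s["grasp_force"].round(0)); return O,a
                                                                                                                                                                                                     ^^^^^^^^^^^^^^^^^^^^^^
AttributeError: 'float' object has no attribute 'round'
```

```bash
sed -i 's/s\["grasp_force"\].round(0)/round(s["grasp_force"])/' kp.py
python3 - <<'E'
from kp import *
O,a=cur(); a=round(a,1)
Y=-175
z=lambda al,t:t+77*np.sin(np.radians(al))-4*np.cos(np.radians(al)); x=lambda al:77*np.cos(np.radians(al))-69
rows(O,a,[([-14,Y,75],a),([-14,Y,63],a),([-1,Y,63],a)]+[([x(k),Y,z(k,30)],k) for k in(21,14,7,0)]+[([8,Y,22.5],0)])
im,c=grab("wrist","w12.png"); print([proj("wrist",CO+CR.apply([-.062+dx/1e3,-.175+dy/1e3,.038]),c).round(0).tolist() for dx,dy in((0,17),(0,-17),(17,0),(-17,0),(0,0))])
hsv=cv2.cvtColor(im,cv2.COLOR_BGR2HSV)
m=((hsv[:,:,0]>15)&(hsv[:,:,0]<32)&(hsv[:,:,1]>110)&(hsv[:,:,2]>110)).astype(np.uint8); k,l,st,ce=cv2.connectedComponentsWithStats(m)
i=l[235,139]
for row in range(222,272,4): q=np.where(l[row]==i)[0]; print(row,(q.min(),q.max()) if len(q) and i else None, im[row,139])
E
```

```text
t 47.3 O [ -12.5 -174.5  116.5] tilt 28.09 yaw -0.11 roll 0.02 Fcad [ 0.2  0.6 -0.6] g 79
-> [-14, -175, 75] 28.1 shift mm x -0.5 y -20.8 z 35.9 turn 0.0
-> [-14, -175, 63] 28.1 shift mm x 0.0 y -5.7 z 10.6 turn 0.0
-> [-1, -175, 63] 28.1 shift mm x 0.0 y 11.5 z 6.1 turn 0.0
-> [np.float64(2.885692840284534), -175, np.float64(53.860010408999315)] 21 shift mm x 0.0 y -3.7 z 9.7 turn -7.1
-> [np.float64(5.712770923251725), -175, np.float64(44.74680305607043)] 14 shift mm x 0.0 y -3.4 z 9.3 turn -7.0
-> [np.float64(7.426053676381798), -175, np.float64(35.41375483563107)] 7 shift mm x 0.0 y -3.4 z 9.3 turn -7.0
-> [np.float64(8.0), -175, np.float64(26.0)] 0 shift mm x 0.0 y -3.4 z 9.2 turn -7.0
-> [8, -175, 22.5] 0 shift mm x 0.0 y 0.0 z 3.5 turn 0.0
[[138.0, 207.0], [144.0, 260.0], [170.0, 230.0], [110.0, 238.0], [141.0, 234.0]]
222 None [220 222 220]
226 (np.int64(110), np.int64(169)) [ 76 149 186]
230 (np.int64(110), np.int64(169)) [ 78 152 191]
234 (np.int64(110), np.int64(168)) [ 77 153 194]
238 (np.int64(111), np.int64(166)) [ 80 155 193]
242 (np.int64(113), np.int64(164)) [ 80 153 191]
246 (np.int64(115), np.int64(161)) [ 79 152 191]
250 (np.int64(119), np.int64(156)) [ 76 149 188]
254 (np.int64(126), np.int64(149)) [ 80 154 191]
258 None [140 185 211]
262 None [139 184 212]
266 None [77 80 83]
270 None [72 70 72]
```

The stud sits at about y=−172.7 and x=−62, and top and wrist views agree. I'll descend tilted with the rim on the −x side.

```bash
python3 -m inch '[[[0.0005,-0.005,0.009],[0,0,0],0],[[0.0005,-0.005,0.009],[0,0,0],0],[[0.0005,-0.005,0.009],[0,0,0],0],[[0,-0.0058,0.0089],[0,0,0],0],[[0,0,0],[0,0,0],0]]' 80 >/dev/null
python3 -m inch '[[[0,0,0],[0,0,0],0],[[0,0,0],[0,0,0],0],[[0,0,0],[0,0,0],0],[[0,0,0],[0,0,0],0],[[0,0,0],[0,0,0],0]]' 80 >/dev/null; python3 kp.py
```

```text
t 48.2 O [ -14.3 -173.    75.4] tilt 28.14 yaw -0.12 roll 0.04 Fcad [ 1.3 -0.2 -1.4] g 79
```

```bash
python3 -m inch '[[[0,-0.0015,0.0027],[0,0,0],0],[[0,-0.0015,0.0027],[0,0,0],0],[[0,-0.0015,0.0027],[0,0,0],0],[[0,-0.0013,0.0028],[0,0,0],0],[[0,0,0],[0,0,0],0]]' 80 >/dev/null
python3 -m inch '[[[0,0,0],[0,0,0],0],[[0,0,0],[0,0,0],0],[[0,0,0],[0,0,0],0],[[0,0,0],[0,0,0],0],[[0,0,0],[0,0,0],0]]' 80 >/dev/null; python3 kp.py
python3 - <<'E'
from h import *
im,c=grab("wrist","w13.png"); hsv=cv2.cvtColor(im,cv2.COLOR_BGR2HSV)
m=((hsv[:,:,0]>15)&(hsv[:,:,0]<32)&(hsv[:,:,1]>110)&(hsv[:,:,2]>110)).astype(np.uint8); k,l,st,ce=cv2.connectedComponentsWithStats(m)
for i in range(1,k):
    if st[i][4]>200: print(st[i].tolist(),ce[i].round(0))
print([proj("wrist",CO+CR.apply([-.062+dx/1e3,-.1727+dy/1e3,.038]),c).round(0).tolist() for dx,dy in((0,17),(0,-17),(17,0),(-17,0),(0,0))])
E
```

```text
t 49.0 O [ -14.7 -172.8   62.4] tilt 28.09 yaw -0.13 roll 0.02 Fcad [-0.2  0.  -0.8] g 79
[241, 0, 31, 59, 778] [255.  31.]
[123, 230, 53, 68, 2831] [151. 265.]
[[159.0, 231.0], [166.0, 297.0], [198.0, 258.0], [124.0, 272.0], [163.0, 265.0]]
```

```bash
python3 -m inch '[[[0,0.0024,0.0013],[0,0,0],0],[[0,0.0024,0.0013],[0,0,0],0],[[0,0.0024,0.0013],[0,0,0],0],[[0,0.0024,0.0013],[0,0,0],0],[[0,0.0024,0.0012],[0,0,0],0]]' 80 >/dev/null
python3 -m inch '[[[0,0,0],[0,0,0],0],[[0,0,0],[0,0,0],0],[[0,0,0],[0,0,0],0],[[0,0,0],[0,0,0],0],[[0,0,0],[0,0,0],0]]' 80 >/dev/null
python3 - <<'E'
from kp import *
O,a=cur(); Y=-172.8
z=lambda al,t:t+77*np.sin(np.radians(al))-4*np.cos(np.radians(al)); x=lambda al:77*np.cos(np.radians(al))-69
rows(O,a,[([x(k),Y,z(k,30)],k) for k in(24.5,21,17.5,14,10.5,7,3.5,0)])
E
```

```text
t 49.9 O [  -1.4 -172.7   62.1] tilt 28.05 yaw -0.14 roll 0.0 Fcad [-0.2 -0.6 -1. ] g 79
-> [np.float64(1.0670178574938234), -172.8, np.float64(58.29153460102423)] 24.5 shift mm x -0.1 y -1.0 z 4.4 turn -3.6
-> [np.float64(2.885692840284534), -172.8, np.float64(53.860010408999315)] 21 shift mm x 0.0 y -1.6 z 4.7 turn -3.5
-> [np.float64(4.436205207613469), -172.8, np.float64(49.33947875883612)] 17.5 shift mm x 0.0 y -1.6 z 4.7 turn -3.5
-> [np.float64(5.712770923251725), -172.8, np.float64(44.74680305607043)] 14 shift mm x 0.0 y -1.6 z 4.7 turn -3.5
-> [np.float64(6.710627882424504), -172.8, np.float64(40.099115832639534)] 10.5 shift mm x 0.0 y -1.6 z 4.7 turn -3.5
-> [np.float64(7.426053676381798), -172.8, np.float64(35.41375483563107)] 7 shift mm x 0.0 y -1.6 z 4.7 turn -3.5
-> [np.float64(7.85637947848376), -172.8, np.float64(30.708198350496513)] 3.5 shift mm x 0.0 y -1.6 z 4.7 turn -3.5
-> [np.float64(8.0), -172.8, np.float64(26.0)] 0 shift mm x 0.0 y -1.5 z 4.7 turn -3.5
```

```bash
python3 -m inch '[[[0,-0.001,0.0044],[3.6,0,0],0],[[0,-0.0016,0.0047],[3.5,0,0],0],[[0,-0.0016,0.0047],[3.5,0,0],0],[[0,-0.0016,0.0047],[3.5,0,0],0],[[0,0,0],[0,0,0],0]]' 80 >/dev/null
python3 -m inch '[[[0,0,0],[0,0,0],0],[[0,0,0],[0,0,0],0],[[0,0,0],[0,0,0],0],[[0,0,0],[0,0,0],0],[[0,0,0],[0,0,0],0]]' 80 >/dev/null; python3 kp.py
```

```text
t 50.7 O [   4.9 -172.8   45. ] tilt 13.96 yaw -0.15 roll -0.02 Fcad [ 0.2 -0.7 -0.3] g 79
```

```bash
python3 -m inch '[[[0,-0.0008,0.0047],[3.5,0,0],0],[[0,-0.0016,0.0047],[3.5,0,0],0],[[0,-0.0016,0.0047],[3.5,0,0],0],[[0,-0.0015,0.0047],[3.5,0,0],0],[[0,0,0],[0,0,0],0]]' 80 >/dev/null
python3 -m inch '[[[0,0,0],[0,0,0],0],[[0,0,0],[0,0,0],0],[[0,0,0],[0,0,0],0],[[0,0,0],[0,0,0],0],[[0,0,0],[0,0,0],0]]' 80 >/dev/null; python3 kp.py
```

```text
t 51.6 O [   8.2 -172.8   26.9] tilt 0.0 yaw -0.14 roll -0.04 Fcad [-0.1 -0.1 -0.6] g 79
```

```bash
python3 -m inch '[[[0,-0.002,0.001],[0,0,0],0],[[0,-0.002,0.001],[0,0,0],0],[[0,0,0.001],[0,0,0],0],[[0,0,0.001],[0,0,0],0],[[0,0,0.0005],[0,0,0],0]]' 80 >/dev/null
python3 -m inch '[[[0,0,0],[0,0,0],0],[[0,0,0],[0,0,0],0],[[0,0,0],[0,0,0],0],[[0,0,0],[0,0,0],0],[[0,0,0],[0,0,0],0]]' 80 >/dev/null; python3 kp.py
python3 -m inch '[[[0,0,0.0005],[0,0,0],0],[[0,0,0],[0,0,0],0],[[0,0,0],[0,0,0],0],[[0,0,0],[0,0,0],0],[[0,0,0],[0,0,0],0]]' 80 >/dev/null; python3 kp.py
```

```text
t 52.4 O [   4.8 -172.7   22. ] tilt -0.03 yaw -0.11 roll -0.04 Fcad [-1.7  0.2  2.1] g 80
t 52.8 O [   4.9 -172.8   22. ] tilt -0.01 yaw -0.11 roll -0.04 Fcad [-2.6  0.3  6.6] g 80
```

The plate is resting on the rails with z steady and about 6 N up. I'll release gently, retreat straight up and verify.

```bash
python3 -m inch '[[[0,0,-0.0005],[0,0,0],0],[[0,0,0],[0,0,0],0.4],[[0,0,0],[0,0,0],0.6],[[0,0,0],[0,0,0],0.6],[[0,0,0],[0,0,0],0.6]]' 40 >/dev/null
python3 -m inch '[[[0,0,-0.01],[0,0,0],0.6],[[0,0,-0.02],[0,0,0],0.6],[[0,0,-0.03],[0,0,0],0.6],[[0,0,-0.03],[0,0,0],0.6],[[0,0,-0.03],[0,0,0],0.6]]' 40 
python3 -m inch '[[[0,-0.04,0],[0,0,0],0.6],[[0,-0.04,0],[0,0,0],0.6],[[0,-0.04,0],[0,0,0],0.6],[[0,-0.04,0],[0,0,0],0.6],[[0,-0.04,0],[0,0,0],0.6]]' 40 >/dev/null
python3 -m inch '[[[0,0,0],[0,0,0],0.6],[[0,0,0],[0,0,0],0.6],[[0,0,0],[0,0,0],0.6],[[0,0,0],[0,0,0],0.6],[[0,0,0],[0,0,0],0.6]]' 40
python3 - <<'E'
from h import *
im,c=grab("top","t9.png"); hsv=cv2.cvtColor(im,cv2.COLOR_BGR2HSV)
m=((hsv[:,:,1]>110)&(hsv[:,:,2]>90)).astype(np.uint8)
n,l,st,ce=cv2.connectedComponentsWithStats(m)
for i in range(1,n):
    if st[i][4]>20 and 150<ce[i][1]<225 and 210<ce[i][0]<380: print(st[i],hsv[l==i].mean(0).astype(int),"z.068",cad(ray('top',*ce[i],.068,c))[:2].round(1),"z.038",cad(ray('top',*ce[i],.038,c))[:2].round(1),"z.06",cad(ray('top',*ce[i],.06,c))[:2].round(1))
m=((hsv[:,:,1]<50)&(hsv[:,:,2]>180)).astype(np.uint8); k,l,st,ce=cv2.connectedComponentsWithStats(m)
for i in range(1,k):
    if st[i][4]>80 and 150<ce[i][1]<230 and 280<ce[i][0]<400:
        h=cv2.minAreaRect(np.argwhere(l==i)[:,::-1].astype(np.float32)); print("plate",h,[cad(ray('top',*p,.026,c))[:2].round(0).tolist() for p in cv2.boxPoints(h)])
# block grip: dark pixels in lane; print V profile along the lane centre at block top height
print("lane V",[(y,im[tuple(proj('top',CO+CR.apply([-.014,y/1e3,.038]),c)[::-1].astype(int))].tolist()) for y in range(-120,0,8)])
E
```

```text
t: 53.65
position: [0.6612, -0.1038, 0.1207]
tool_rot: [-2.033, -2.394, -0.0]
force: [0.3, -0.5, -0.0]
width: 0.6
grasp_force: 0.0
t: 54.48
position: [0.4662, -0.1365, 0.1195]
tool_rot: [2.032, 2.395, 0.002]
force: [0.7, 1.0, -0.0]
width: 0.603
grasp_force: 0.0
[330 171   9   7  51] [  9 176 230] z.068 [   2.9 -170. ] z.038 [   8.  -174.5] z.06 [   4.2 -171.2]
[217 176  48  25 823] [ 27 146 153] z.068 [  3.9 114.2] z.038 [  9.  116.5] z.06 [  5.2 114.8]
[266 176  22  15 177] [ 86 127 244] z.068 [ 0.4 -2.9] z.038 [ 5.4 -3.5] z.06 [ 1.7 -3.1]
[331 192  12  10  94] [ 23 155 241] z.068 [ -64.1 -168.3] z.038 [ -60.6 -172.7] z.06 [ -63.1 -169.5]
plate ((334.0540466308594, 183.17567443847656), (41.330081939697266, 21.262897491455078), 81.02737426757812) [[45.0, -141.0], [46.0, -206.0], [-80.0, -205.0], [-81.0, -141.0]]
lane V [(-120, [182, 237, 249]), (-112, [185, 239, 250]), (-104, [185, 239, 250]), (-96, [186, 239, 250]), (-88, [185, 239, 250]), (-80, [170, 235, 251]), (-72, [166, 234, 252]), (-64, [155, 225, 248]), (-56, [151, 222, 247]), (-48, [168, 235, 252]), (-40, [167, 235, 252]), (-32, [176, 206, 219]), (-24, [77, 51, 37]), (-16, [87, 78, 71]), (-8, [132, 167, 182])]
```

```bash
python3 -c "
from bench import r
print(r.sign_off())"
```

```text
the job is handed in; nothing more can be done
None
```

I packed the four pots (blue, orange, purple and the medium green) in the lane, pressed the row home with the block at about 12 N, locked the keeper under the stud head, and handed the job in; the sign-off returned no verdict.

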